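# Grade machine feet by the drag of their soles

## Robot

A 7-joint arm with a two-finger parallel gripper is mounted at the origin on the work surface. World frame = base frame: x ahead of the robot, y to its left, z up, the work surface at z = 0. Lengths are in m, angles in rad, forces in N, time in s.
With the tool pointing down it reaches from about 0.4 to 0.85 m from the base axis. Payload 4.5 kg.
Tool frame: the origin (TCP) lies between the finger pads; the fingertips stand 22 mm ahead of it and the grasp point (between the pads) lies 3 mm ahead of it; y points along the fingers, x is the direction in which the jaws open and shut, and the axes are right-handed (so a half turn about y gives the same grasp; the last joint's range is limited). The gripper opens to 85 mm and grips with 20 to 120 N. Pads are 22 mm wide; open, the fingers measure 114 mm over their backs; the gripper's body (76 mm by 85 mm) begins 54 mm behind the grasp point. The pads swing forward as they close: fully open they stand 13 mm farther back than shut.
Start: joints at [-1.187, 0.689, -0.195, 1.565, 0.157, 0.902, -0.215], TCP at [0.214, 0.587, 0.253] pointing down, gripper open.
Joint ranges: [-3.01, 3.01], [-0.46, 2.08], [-1.47, 1.51], [0.13, 2.56], [-1, 4.14], [0.04, 2.09], [-2.66, 2.66]. Speed limits (rad/s): [2.57, 2.57, 3.14, 3.14, 3.14, 3.14, 3.14].

## Interface

Orientations are given as a rotation vector (axis times angle).
In Python, from cell import manip, vision, sign_off gives the robot as it stands.
- The arm moves only by the tool move_arm, never from a script. Its argument "increments" is a list of rows, each an object with "dp": the shift along the tool's x, y, z in m, a list of three; "twist": the turn, a rotation vector about the tool's x, y, z in rad, a list of three; "fingers": the closure in counts, from 0 (fully open) to 255 (shut). In form: [{"dp": [dx, dy, dz], "twist": [ax, ay, az], "fingers": fingers}, ...]. A call has 1 to 20 rows; each row shifts and turns the commanded pose from where the row before left it, along the tool's axes as they then stand; what a row does not reach is not made up. A row lasts 1/10 s, in which the tool goes at most 50 mm and 8.59 degrees, less where a joint would pass 70% of its speed; a pose out of reach is approached as far as the arm can. A call is refused whole if a number of a shift passes 0.05 or a number of a turn 0.15, either way. A call with a gripper value outside its range is refused whole. The fingers move at their own pace and stop on an object; "newtons" is the grip in N (left out, the last holds). Time passes only in rows, so rows that do not move let the fingers close. It gives the time, the measured TCP pose, the force and the opening at its end, in the units of the state.
- manip.observe(): the state, without advancing time (a new reading comes with each control period).
- vision.capture(name): name is "scene" or "top" or "wrist"; returns (picture, depth): 420x560x3 uint8, blue, green, red; 420x560 float32, m along the optical axis (not along the pixel's ray), 0 where there is no reading.
- vision.camera_info(name): a dict with "camera_matrix" (3x3 intrinsics, pixels), "distortion" ([k1, k2, p1, p2, k3] as OpenCV has them; the pictures are not rectified), "cam_to_world" (4x4, takes a point from camera to world coordinates). Camera axes: x right, y down, z forward; pixel columns grow to the right and rows downward; lengths in m; the calibration is good to about 2 mm. A picture is of the moment at which its call begins: read the wrist's pose just before it. camera_info takes no time and is no camera call; for the wrist camera it gives the pose at the moment of the call.
- sign_off(): hands the job in, once; it reports no verdict.
Trained networks look in the newest picture that a camera, given by its name, has taken for a name from the list of things; names that differ only in an ending like _2 or _b are one class to them, and where a whole thing is asked for, a point or a joint stands for the part that bears it (a point fixed in the world has none). Each returns a list of dicts, best first, with "p" (0 to 1); they miss things now and then, are a little off and sometimes report something else, mostly with a low value. They report only what shows in the picture. A call takes as long as a camera call. They do not tell look-alikes from the thing itself.
- vision.look_for(target, camera): "centre" ([column, row] in pixels, amid what is visible of it).
The state is a dict: "t": time; "joint_positions": joint angles; "qvel": joint speeds; "tau": joint torques, N m; "position": TCP position; "tcp_rot": TCP orientation; "contact_force": force on the tool from outside, world axes, zero at the start; "torque": the same for the moment, N m; "finger_gap": finger opening in m.
Only numpy, scipy, OpenCV 4.12 (cv2) and the standard library are available. Lean on these libraries where they do the work, as an engineer would, in place of code of your own. Each camera call takes 0.05 s, during which the arm holds its last target.

## Task

The rubber on these three machine feet has aged differently: drag each one about 6 cm across the bench top, all three before lifting any, and feel which grips best and which slides most easily. Then set the one that grips best on the middle of the steep plywood ramp and the middling one on the middle of the shallow ramp, each flat on the slope so that it stays there by itself, and leave the slickest standing on the bench. Do not lean hard on them, set them down gently, never tip one over or let one slide down a ramp, and leave the other things alone.

Things in the scene. Friction and masses are not known exactly. Their poses are not given: they have to be found in the camera images.
- foot_a_boss (a point): one of three look-alike machine feet (0.83 to 0.97 kg): black rubber sole and steel flange 100 mm across (z 0 to 16 mm), round steel boss 28 mm across (z 16 to 60), 10 mm stud (to 76). Point on the axis 38 mm above the underside, z up. Grasp boss. Only sole grip differs: drag under own weight 0.9 to 1.3 N for one, 2.9 to 4.2 N for another, 7 to 10 N for the third; which is hidden, to be felt
- foot_b_boss (a point): one of three look-alike machine feet (0.83 to 0.97 kg): black rubber sole and steel flange 100 mm across (z 0 to 16 mm), round steel boss 28 mm across (z 16 to 60), 10 mm stud (to 76). Point on the axis 38 mm above the underside, z up. Grasp boss. Only sole grip differs: drag under own weight 0.9 to 1.3 N for one, 2.9 to 4.2 N for another, 7 to 10 N for the third; which is hidden, to be felt
- foot_c_boss (a point): one of three look-alike machine feet (0.83 to 0.97 kg): black rubber sole and steel flange 100 mm across (z 0 to 16 mm), round steel boss 28 mm across (z 16 to 60), 10 mm stud (to 76). Point on the axis 38 mm above the underside, z up. Grasp boss. Only sole grip differs: drag under own weight 0.9 to 1.3 N for one, 2.9 to 4.2 N for another, 7 to 10 N for the third; which is hidden, to be felt
- steep_face (a point): centre of the sloping top face of a fixed plywood test ramp, the steeper of two; face 170 x 170 mm, rising 54 in 100 (0.495 rad). Axes: x uphill along the face, y level across it, z square out of the face; face centre 52 mm above the bench. Only the grippiest foot stays put on it
- shallow_face (a point): centre of the sloping top face of a fixed plywood test ramp, the shallower of two; face 170 x 170 mm, rising 22 in 100 (0.217 rad). Axes: x uphill along the face, y level across it, z square out of the face; face centre 33 mm above the bench. Only the grippiest or the middling foot stays put on it
- pencil: bystander, leave alone: flat orange carpenter's pencil 120 x 14 x 8 mm lying between the feet; long axis x; origin centre of underside
- steel_strip: bystander, leave alone: bare aluminium strip 130 x 16 x 6 mm lying between the feet; long axis x; origin centre of underside
- screw_jar: bystander, leave alone: clear screw jar 64 mm across, 85 mm tall; origin centre of underside
- hammer: bystander, leave alone: hammer lying on the bench beyond the feet; long axis x
- driver: bystander, leave alone: screwdriver lying on the bench; long axis x
- offcut: bystander, leave alone: softwood offcut 90 x 160 x 38 mm; origin centre of underside
- tape_measure: bystander, leave alone: yellow tape measure 68 x 36 x 62 mm; origin centre of underside
There are look-alikes about, which are no part of the job. What is shaped like the part that bears foot_a_boss but orange or red is not meant.

How it is judged:
On the way:
1. all three feet have been dragged at least 45 mm and stand upright on the bench (distance of each of foot_a_boss, foot_b_boss, foot_c_boss from where it was at the start of the episode above 0.045 m and height (world z) of foot_a_boss between 0.032 and 0.043 m and angle between each of foot_a_boss, foot_b_boss, foot_c_boss's own z axis and vertical below 0.08 rad and height (world z) of foot_b_boss between 0.032 and 0.043 m and height (world z) of foot_c_boss between 0.032 and 0.043 m), for 0.1 s.
At the end, for the whole second after the job is handed in: One foot rests flat on the steep ramp's face and one on the shallow ramp's, each with its axis within 35 mm of the face's centre uphill and across and square to the face within 0.08 rad; the third stands upright on the bench; all stay at rest unheld (((x of foot_a_boss in the frame of steep_face between -0.035 and 0.035 m and y of foot_a_boss in the frame of steep_face between -0.035 and 0.035 m and z of foot_a_boss in the frame of steep_face between 0.032 and 0.044 m and angle between the z axis of foot_a_boss and the z axis of steep_face, either way round below 0.08 rad) or (x of foot_b_boss in the frame of steep_face between -0.035 and 0.035 m and y of foot_b_boss in the frame of steep_face between -0.035 and 0.035 m and z of foot_b_boss in the frame of steep_face between 0.032 and 0.044 m and angle between the z axis of foot_b_boss and the z axis of steep_face, either way round below 0.08 rad) or (x of foot_c_boss in the frame of steep_face between -0.035 and 0.035 m and y of foot_c_boss in the frame of steep_face between -0.035 and 0.035 m and z of foot_c_boss in the frame of steep_face between 0.032 and 0.044 m and angle between the z axis of foot_c_boss and the z axis of steep_face, either way round below 0.08 rad)) and ((x of foot_a_boss in the frame of shallow_face between -0.035 and 0.035 m and y of foot_a_boss in the frame of shallow_face between -0.035 and 0.035 m and z of foot_a_boss in the frame of shallow_face between 0.032 and 0.044 m and angle between the z axis of foot_a_boss and the z axis of shallow_face, either way round below 0.08 rad) or (x of foot_b_boss in the frame of shallow_face between -0.035 and 0.035 m and y of foot_b_boss in the frame of shallow_face between -0.035 and 0.035 m and z of foot_b_boss in the frame of shallow_face between 0.032 and 0.044 m and angle between the z axis of foot_b_boss and the z axis of shallow_face, either way round below 0.08 rad) or (x of foot_c_boss in the frame of shallow_face between -0.035 and 0.035 m and y of foot_c_boss in the frame of shallow_face between -0.035 and 0.035 m and z of foot_c_boss in the frame of shallow_face between 0.032 and 0.044 m and angle between the z axis of foot_c_boss and the z axis of shallow_face, either way round below 0.08 rad)) and ((height (world z) of foot_a_boss between 0.032 and 0.043 m and angle between foot_a_boss's own z axis and vertical below 0.08 rad) or (height (world z) of foot_b_boss between 0.032 and 0.043 m and angle between foot_b_boss's own z axis and vertical below 0.08 rad) or (height (world z) of foot_c_boss between 0.032 and 0.043 m and angle between foot_c_boss's own z axis and vertical below 0.08 rad)) and linear speed of each of foot_a, foot_b, foot_c below 0.01 m/s); the robot touches nothing.
It fails at once if a foot lifted off the bench (over 12 mm) before all three have been dragged 45 mm (height (world z) of any of foot_a_boss, foot_b_boss, foot_c_boss above 0.05 m and not (distance of each of foot_a_boss, foot_b_boss, foot_c_boss from where it was at the start of the episode above 0.045 m)).
It fails at once if a foot tipped more than 40 degrees (angle between any of foot_a_boss, foot_b_boss, foot_c_boss's own z axis and vertical above 0.7 rad).
It fails at once if a foot slid down a ramp (touching the ramp with its axis over 50 mm downhill of the face's centre) ((contact force between foot_a and steep above 0.5 N and x of foot_a_boss in the frame of steep_face below -0.05 m) or (contact force between foot_a and shallow above 0.5 N and x of foot_a_boss in the frame of shallow_face below -0.05 m) or (contact force between foot_b and steep above 0.5 N and x of foot_b_boss in the frame of steep_face below -0.05 m) or (contact force between foot_b and shallow above 0.5 N and x of foot_b_boss in the frame of shallow_face below -0.05 m) or (contact force between foot_c and steep above 0.5 N and x of foot_c_boss in the frame of steep_face below -0.05 m) or (contact force between foot_c and shallow above 0.5 N and x of foot_c_boss in the frame of shallow_face below -0.05 m)).
It fails at once if a foot pressed down with more than 60 N (contact force between any of foot_a, foot_b, foot_c and table above 60 N or contact force between any of foot_a, foot_b, foot_c and steep above 60 N or contact force between any of foot_a, foot_b, foot_c and shallow above 60 N).
It fails at once if a bystander moved more than 25 mm (distance of any of pencil, steel_strip, screw_jar, hammer, driver, offcut, tape_measure from where it was at the start of the episode above 0.025 m).
It also fails if it takes over 72 s, if anything falls off the work surface, if the arm or the gripper's body presses on something with over 40 N, if the wrist force passes 120 N, or if a joint passes its speed limit or range.

## Working session

There is one attempt and no reset: what is moved stays moved. The work goes in short steps, Python scripts to look and compute and a tool call to move; the robot and the scene stay as the last step left them, time stands still between calls to the robot, and variables do not carry over. Pictures are saved under pics/ and viewed, and the job is handed in when it is done.

Besides the shell and the picture viewer there is one more tool, called after "Request:" as name([rows], argument=value, ...), one row to a line, values as JSON. move_arm: Moves the arm, as the interface text tells. Its arguments: {"type":"object","properties":{"increments":{"type":"array"},"newtons":{"type":"number"}},"required":["increments"]}

```bash
mkdir -p pics; ls; cat > h.py <<'E'
import numpy as np,cv2
from cell import manip,vision
def cap(n,f):
    im,d=vision.capture(n); cv2.imwrite('pics/'+f+'.png',im); np.savez('pics/'+f+'.npz',d=d,T=vision.camera_info(n)['cam_to_world']); return im,d
def world(n,d,T=None):
    ci=vision.camera_info(n);K=np.array(ci['camera_matrix']);D=np.array(ci['distortion']);T=np.array(ci['cam_to_world']) if T is None else T
    h,w=d.shape;u,v=np.meshgrid(np.arange(w),np.arange(h))
    p=cv2.undistortPoints(np.stack([u,v],-1).reshape(-1,1,2).astype(np.float64),K,D).reshape(h,w,2)
    P=np.dstack([p*d[...,None],d])
    W=P@T[:3,:3].T+T[:3,3]; W[d<=0]=np.nan
    return W
E
python3 - <<'E'
from h import *
print(manip.observe())
for n in ['scene','top']:
    im,d=cap(n,n+'0'); print(vision.camera_info(n))
    for t in ['foot_a_boss','steep_face','shallow_face','pencil','steel_strip','screw_jar','hammer']:
        print(t,[(r['centre'],r['p']) for r in vision.look_for(t,n)])
E
```

```text
pics
{'t': 0.0, 'joint_positions': array([-1.1871639 ,  0.69000694, -0.19451038,  1.56633589,  0.15733023,
        0.90246911, -0.21508045]), 'qvel': array([ 0.00210784,  0.00093484,  0.00040911, -0.0010083 ,  0.00111621,
       -0.0020138 ,  0.00060425]), 'tau': array([-9.74741397e-05, -5.39612746e+01, -1.26676518e+00, -1.58540887e+01,
        9.05454392e-03,  9.34202399e-03, -2.60959126e-06]), 'position': array([0.21406039, 0.58656592, 0.25247175]), 'tcp_rot': array([-1.3557871 , -0.94684321,  0.94916355]), 'contact_force': array([-0.28461327, -0.13452668, -0.5536054 ]), 'torque': array([-0.02271254, -0.01679552,  0.00057836]), 'finger_gap': 0.0855597113742465}
{'camera_matrix': array([[453.12234103,   0.        , 272.36342589],
       [  0.        , 453.12234103, 206.74237296],
       [  0.        ,   0.        ,   1.        ]]), 'distortion': array([-0.11852159,  0.        ,  0.        ,  0.        ,  0.        ]), 'cam_to_world': array([[ 0.78985687,  0.40061769, -0.46436149,  1.04263049],
       [ 0.61292523, -0.5418011 ,  0.57512975, -0.65301742],
       [-0.02118441, -0.73888
[... 674 characters left out ...]
rray([-0.01834715,  0.        ,  0.        ,  0.        ,  0.        ]), 'cam_to_world': array([[-0.02806711, -0.99244442,  0.11944169,  0.3683276 ],
       [-0.99951517,  0.02947459,  0.01003326,  0.0080983 ],
       [-0.01347795, -0.11910218, -0.99279052,  1.04769811],
       [ 0.        ,  0.        ,  0.        ,  1.        ]])}
foot_a_boss [([368.5, 288.7], 0.87), ([233.9, 288.5], 0.85), ([349.7, 177.2], 0.82), ([420.2, 321.7], 0.78)]
steep_face [([128.1, 208.2], 0.93)]
shallow_face [([452.9, 226.1], 0.57)]
pencil []
steel_strip [([278.0, 95.6], 0.59), ([318.4, 179.4], 0.57), ([350.5, 175.8], 0.51), ([127.6, 133.7], 0.48)]
screw_jar [([188.9, 104.2], 0.6)]
hammer [([282.3, 96.8], 0.75)]
```

View pics/scene0.png

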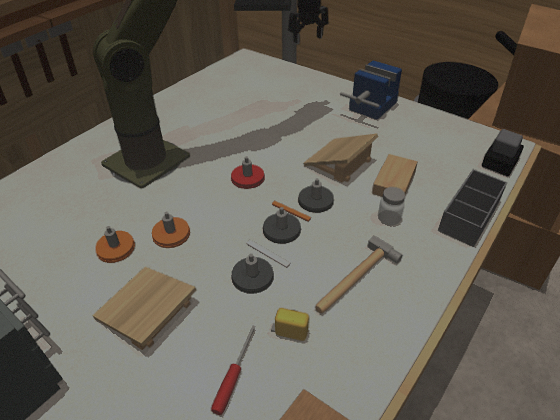

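View pics/top0.png

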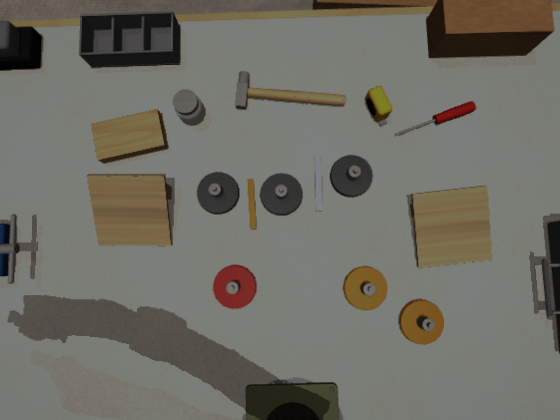

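```bash
cat >> h.py <<'E'
def feet(W,seeds,z0=0.010,z1=0.022,r=0.07):
    out=[]
    for s in seeds:
        m=(np.hypot(W[...,0]-s[0],W[...,1]-s[1])<r)
        f=m&(W[...,2]>z0)&(W[...,2]<z1); b=m&(W[...,2]>0.05)
        pts=W[f][:,:2].astype(np.float32); 
        c,rad=cv2.minEnclosingCircle(pts)
        out.append((np.round(c,4),round(rad,4),np.round(np.median(W[f][:,2]),4),np.round(W[b].mean(0),4),b.sum(), np.round(W[b][:,2].max(),4)))
    return out
def plane(P):
    c=P.mean(0); n=np.linalg.svd(P-c,full_matrices=False)[2][2]
    return c,n*np.sign(n[2])
E
python3 - <<'E'
from h import *
d=np.load('pics/top0.npz')['d']; W=world('top',d)
def at(u,v): return np.nanmedian(W[v-1:v+2,u-1:u+2].reshape(-1,3),0).round(4)
for n,(u,v) in dict(f1=(218,192),f2=(281,193),f3=(351,176),red=(235,287),or1=(366,289),or2=(422,322),pen0=(251,182),pen1=(253,225),st0=(318,160),st1=(319,208),jar=(189,104),bench=(300,240),st_c=(130,210),sh_c=(452,226),tape=(379,100),offc=(128,135),sd=(400,133)).items(): print(n,at(u,v))
s=[at(218,200)[:2],at(281,200)[:2],at(351,184)[:2]]
for o in feet(W,s): print(o)
im=cv2.imread('pics/top0.png')
for nm,(u0,u1,v0,v1) in dict(steep=(97,162,180,240),shal=(420,484,195,258)).items():
    P=W[v0:v1,u0:u1].reshape(-1,3);P=P[~np.isnan(P[:,0])]
    c,n=plane(P); r=np.abs((P-c)@n); c,n=plane(P[r<.004]); print(nm,c.round(4),n.round(4),np.arccos(n[2]))
# ramp outlines
for nm,(u0,u1,v0,v1) in dict(steep=(70,190,160,260),shal=(400,510,175,280)).items():
    hsv=cv2.cvtColor(im,cv2.COLOR_BGR2HSV)[v0:v1,u0:u1]
    w=W[v0:v1,u0:u1]
    m=((hsv[...,0]<25)&(hsv[...,1]>70)&(w[...,2]>0.008)).astype(np.uint8)
    k=cv2.connectedComponentsWithStats(m); i=1+np.argmax(k[2][1:,4]); mm=(k[1]==i)
    P=w[mm]
    c,n=plane(P);
    for _ in range(5):
        r=np.abs((P-c)@n); c,n=plane(P[r<.004])
    P=P[r<.005]
    up=np.array([0,0,1])-n*n[2]; up/=np.linalg.norm(up); y=np.cross(n,up)
    a=np.c_[P@up,P@y]
    rect=cv2.minAreaRect(a.astype(np.float32)); box=cv2.boxPoints(rect)
    cc=rect[0]; C=cc[0]*up+cc[1]*y+(c@n)*n
    print(nm,'C',C.round(4),'n',n.round(4),'up',up.round(4),rect, np.arccos(n[2]), P.max(0).round(3),P.min(0).round(3))
E
```

```text
f1 [0.5346 0.1511 0.0584]
f2 [0.5281 0.0106 0.0589]
f3 [ 0.5624 -0.1472  0.0559]
red [0.3239 0.1169 0.0578]
or1 [ 0.3117 -0.1678  0.0591]
or2 [ 0.2378 -0.2851  0.0561]
pen0 [0.5643 0.0804 0.0072]
pen1 [0.4627 0.0781 0.0067]
st0 [ 0.613  -0.0792  0.0044]
st1 [ 0.4983 -0.0771  0.0046]
jar [0.731  0.21   0.0839]
bench [ 0.4252 -0.0303 -0.0012]
st_c [0.5006 0.35   0.051 ]
sh_c [ 0.445  -0.3732  0.032 ]
tape [ 0.7354 -0.219   0.0599]
offc [0.6785 0.3633 0.0374]
sd [ 0.6714 -0.2748  0.0128]
(array([0.5412, 0.1587]), 0.0491, np.float64(0.0144), array([0.5401, 0.1581, 0.0605]), np.int64(121), np.float64(0.0784))
(array([0.5307, 0.0211]), 0.0597, np.float64(0.0145), array([0.5325, 0.01  , 0.0605]), np.int64(124), np.float64(0.0772))
(array([ 0.5721, -0.1557]), 0.0492, np.float64(0.0145), array([ 0.5707, -0.1546,  0.0608]), np.int64(123), np.float64(0.0794))
steep [0.5009 0.3528 0.0524] [-0.4754  0.0167  0.8796] 0.4957903475578317
shal [ 0.445  -0.3726  0.0319] [-0.2157 -0.0191  0.9763] 0.21824103758678193
steep C [0.4984 0.3514 0.051 ] n [-0.4747  0.0162  0.88  ] up [ 0.8795 -0.03    0.4749] ((0.45202410221099854, 0.36815145611763), (0.17052790522575378, 0.17071427404880524), 0.10217858850955963) 0.49490345654056656 [0.576 0.439 0.094] [0.422 0.264 0.008]
shal C [ 0.4432 -0.374   0.0315] n [-0.2155 -0.0181  0.9763] up [0.9729 0.0817 0.2163] ((0.40741896629333496, -0.40973958373069763), (0.17201340198516846, 0.16916882991790771), 89.95587921142578) 0.21802688529462996 [ 0.532 -0.282  0.054] [ 0.355 -0.465  0.009]
```

```bash
cat >> h.py <<'E'
from scipy.spatial.transform import Rotation as Ro
def st():
    o=manip.observe(); return o,np.array(o['position']),Ro.from_rotvec(o['tcp_rot'])
# goal: plan rows to grip point (TCP) target p with approach dir a and jaw dir j
def goalR(a,j):
    y=np.array(a,float);y/=np.linalg.norm(y); x=np.array(j,float); x-=x@y*y; x/=np.linalg.norm(x)
    return Ro.from_matrix(np.c_[x,y,np.cross(x,y)])
def delta(p,G,cur=None):
    o,p0,R=st()
    if cur: p0,R=cur
    return R.inv().apply(np.array(p)-p0), (R.inv()*G).as_rotvec()
E
python3 - <<'E'
from h import *
o,p,R=st(); print(R.as_matrix().round(3))
for j in [(1,0,0),(-1,0,0),(0,1,0),(0,-1,0)]:
    print(j,delta([.541,.158,.12],goalR([0,0,-1],j)))
print(o['joint_positions'])
im,d=cap('wrist','w0')
E
```

```text
[[ 0.343  0.    -0.939]
 [ 0.939  0.     0.343]
 [ 0.    -1.    -0.   ]]
(1, 0, 0) (array([-0.29123094,  0.13329447, -0.45409487]), array([-4.16581048e-05,  1.22105077e+00,  8.82821184e-05]))
(-1, 0, 0) (array([-0.29123094,  0.13329447, -0.45409487]), array([ 9.71572943e-05, -1.92054188e+00,  4.58460764e-05]))
(0, 1, 0) (array([-0.29123094,  0.13329447, -0.45409487]), array([ 3.11162405e-05, -3.49745552e-01,  8.67203596e-05]))
(0, -1, 0) (array([-0.29123094,  0.13329447, -0.45409487]), array([-1.22304249e-04,  2.79184710e+00,  4.38841403e-05]))
[-1.18721778  0.68911005 -0.19457986  1.56528568  0.15732326  0.90249265
 -0.21508648]
```

View pics/w0.png

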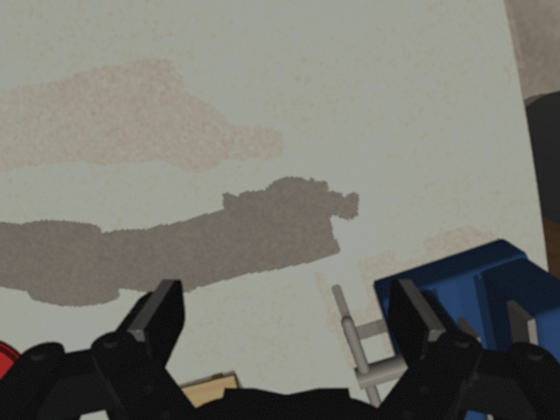

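Request:
move_arm([
  {"dp": [0, 0, 0], "twist": [0, 0.1357, 0], "fingers": 0},
  {"dp": [0, 0, 0], "twist": [0, 0.1357, 0], "fingers": 0},
  {"dp": [0, 0, 0], "twist": [0, 0.1357, 0], "fingers": 0},
  {"dp": [0, 0, 0], "twist": [0, 0.1357, 0], "fingers": 0},
  {"dp": [0, 0, 0], "twist": [0, 0.1357, 0], "fingers": 0},
  {"dp": [0, 0, 0], "twist": [0, 0.1357, 0], "fingers": 0},
  {"dp": [0, 0, 0], "twist": [0, 0.1357, 0], "fingers": 0},
  {"dp": [0, 0, 0], "twist": [0, 0.1357, 0], "fingers": 0},
  {"dp": [0, 0, 0], "twist": [0, 0.1357, 0], "fingers": 0},
  {"dp": [0.027, 0, -0.036], "twist": [0, 0, 0], "fingers": 0},
  {"dp": [0.027, 0, -0.036], "twist": [0, 0, 0], "fingers": 0},
  {"dp": [0.027, 0, -0.036], "twist": [0, 0, 0], "fingers": 0},
  {"dp": [0.027, 0, -0.036], "twist": [0, 0, 0], "fingers": 0},
  {"dp": [0.027, 0, -0.036], "twist": [0, 0, 0], "fingers": 0},
  {"dp": [0.027, 0, -0.036], "twist": [0, 0, 0], "fingers": 0},
  {"dp": [0.027, 0, -0.036], "twist": [0, 0, 0], "fingers": 0},
  {"dp": [0.027, 0, -0.036], "twist": [0, 0, 0], "fingers": 0},
  {"dp": [0.027, 0, -0.036], "twist": [0, 0, 0], "fingers": 0},
  {"dp": [0.027, 0, -0.036], "twist": [0, 0, 0], "fingers": 0},
])

```text
t: 2.75
position: [0.4851, 0.2257, 0.2535]
tcp_rot: [-1.57, -0.0, -0.0]
contact_force: [1.0, 0.3, 0.4]
finger_gap: 0.0853
```

```bash
python3 - <<'E'
from h import *
o,p,R=st(); print(o['joint_positions'])
print(delta([.541,.158,.13],goalR([0,0,-1],[1,0,0])))
E
```

```text
[-0.58016781  0.57035997  0.09431974  1.8470464  -0.07699974  0.72695583
 -0.44311885]
(array([ 0.05585089,  0.12351822, -0.06781591]), array([-5.87416779e-04,  4.33120038e-05,  5.05542117e-04]))
```

Request:
move_arm([
  {"dp": [0.014, 0.0305, -0.017], "twist": [0, 0, 0], "fingers": 0},
  {"dp": [0.014, 0.0305, -0.017], "twist": [0, 0, 0], "fingers": 0},
  {"dp": [0.014, 0.0305, -0.017], "twist": [0, 0, 0], "fingers": 0},
  {"dp": [0.014, 0.0305, -0.017], "twist": [0, 0, 0], "fingers": 0},
  {"dp": [0, 0, 0], "twist": [0, 0, 0], "fingers": 0},
  {"dp": [0, 0, 0], "twist": [0, 0, 0], "fingers": 0},
])

```text
t: 3.35
position: [0.5399, 0.159, 0.131]
tcp_rot: [-1.571, 0.002, -0.0]
contact_force: [-0.3, 0.7, 0.2]
finger_gap: 0.0855
```

```bash
python3 - <<'E'
from h import *
im,d=cap('wrist','w1'); W=world('wrist',d)
for x in [(.541,.158)]:
    m=(np.hypot(W[...,0]-x[0],W[...,1]-x[1])<.03)&(W[...,2]>.03)&(W[...,2]<.085); print(m.sum(),W[m].mean(0),W[m].min(0),W[m].max(0))
o,p,R=st(); print(p,o['contact_force'])
E
```

```text
2185 [0.54232231 0.16460286 0.05942757] [0.5289908  0.14636108 0.03010277] [0.55585084 0.17412335 0.07853295]
[0.54005382 0.16013795 0.13187685] [ 0.68697581 -0.02693178 -0.23672468]
```

View pics/w1.png

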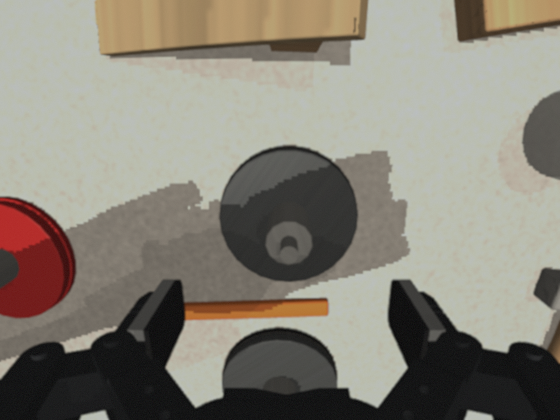

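Request:
move_arm([
  {"dp": [0.002, 0.03, 0], "twist": [0, 0, 0], "fingers": 0},
  {"dp": [0, 0.03, 0], "twist": [0, 0, 0], "fingers": 0},
  {"dp": [0, 0.025, 0], "twist": [0, 0, 0], "fingers": 0},
  {"dp": [0, 0, 0], "twist": [0, 0, 0], "fingers": 0},
  {"dp": [0, 0, 0], "twist": [0, 0, 0], "fingers": 0},
  {"dp": [0, 0, 0], "twist": [0, 0, 0], "fingers": 0},
], newtons=30)

```text
t: 4.0
position: [0.5432, 0.1601, 0.0483]
tcp_rot: [-1.569, -0.003, -0.002]
contact_force: [0.5, 0.3, -0.3]
finger_gap: 0.0854
```

```bash
python3 - <<'E'
from h import *
o,p,R=st(); print(p,o['contact_force'],R.as_matrix().round(3))
E
```

```text
[0.5431588  0.16009625 0.04827529] [ 0.52786102  0.27942086 -0.31036672] [[ 1.     0.003 -0.001]
 [ 0.001  0.001  1.   ]
 [ 0.003 -1.     0.001]]
```

Close gently.

Request:
move_arm([
  {"dp": [0, 0, 0], "twist": [0, 0, 0], "fingers": 255},
  {"dp": [0, 0, 0], "twist": [0, 0, 0], "fingers": 255},
  {"dp": [0, 0, 0], "twist": [0, 0, 0], "fingers": 255},
  {"dp": [0, 0, 0], "twist": [0, 0, 0], "fingers": 255},
  {"dp": [0, 0, 0], "twist": [0, 0, 0], "fingers": 255},
  {"dp": [0, 0, 0], "twist": [0, 0, 0], "fingers": 255},
  {"dp": [0, 0, 0], "twist": [0, 0, 0], "fingers": 255},
  {"dp": [0, 0, 0], "twist": [0, 0, 0], "fingers": 255},
  {"dp": [0, 0, 0], "twist": [0, 0, 0], "fingers": 255},
  {"dp": [0, 0, 0], "twist": [0, 0, 0], "fingers": 255},
])

```text
t: 5.0
position: [0.5415, 0.1591, 0.0467]
tcp_rot: [-1.571, 0.001, 0.001]
contact_force: [-1.8, 0.3, 6.3]
finger_gap: 0.0273
```

```bash
python3 - <<'E'
from h import *
o,p,R=st(); print(p,o['contact_force'],o['torque'])
E
```

```text
[0.54147853 0.15911319 0.04666235] [-1.76006813  0.31266395  6.25541605] [-0.00710923  0.37724369 -0.01752319]
```

Request:
move_arm([
  {"dp": [0, -0.001, 0], "twist": [0, 0, 0], "fingers": 255},
  {"dp": [0, 0, 0], "twist": [0, 0, 0], "fingers": 255},
  {"dp": [0, 0, 0], "twist": [0, 0, 0], "fingers": 255},
])

```text
t: 5.3
position: [0.5413, 0.159, 0.0467]
tcp_rot: [-1.571, 0.001, 0.001]
contact_force: [-0.9, 0.4, -5.1]
finger_gap: 0.0271
```

Request:
move_arm([
  {"dp": [0, 0.0004, 0], "twist": [0, 0, 0], "fingers": 255},
  {"dp": [-0.003, 0, 0], "twist": [0, 0, 0], "fingers": 255},
  {"dp": [-0.003, 0, 0], "twist": [0, 0, 0], "fingers": 255},
  {"dp": [-0.003, 0, 0], "twist": [0, 0, 0], "fingers": 255},
  {"dp": [-0.003, 0, 0], "twist": [0, 0, 0], "fingers": 255},
  {"dp": [-0.003, 0, 0], "twist": [0, 0, 0], "fingers": 255},
  {"dp": [-0.003, 0, 0], "twist": [0, 0, 0], "fingers": 255},
  {"dp": [-0.003, 0, 0], "twist": [0, 0, 0], "fingers": 255},
])

```text
t: 6.1
position: [0.5204, 0.1591, 0.0467]
tcp_rot: [-1.571, 0.001, 0.001]
contact_force: [0.8, -0.3, -7.6]
finger_gap: 0.0268
```

Request:
move_arm([
  {"dp": [-0.003, 0, 0], "twist": [0, 0, 0], "fingers": 255},
  {"dp": [-0.003, 0, 0], "twist": [0, 0, 0], "fingers": 255},
  {"dp": [-0.003, 0, 0], "twist": [0, 0, 0], "fingers": 255},
  {"dp": [-0.003, 0, 0], "twist": [0, 0, 0], "fingers": 255},
  {"dp": [-0.003, 0, 0], "twist": [0, 0, 0], "fingers": 255},
])

```text
t: 6.6
position: [0.5055, 0.1591, 0.0468]
tcp_rot: [-1.571, 0.001, 0.0]
contact_force: [-0.3, -0.6, -9.3]
finger_gap: 0.0272
```

Request:
move_arm([
  {"dp": [-0.003, 0, 0], "twist": [0, 0, 0], "fingers": 255},
  {"dp": [-0.003, 0, 0], "twist": [0, 0, 0], "fingers": 255},
  {"dp": [-0.003, 0, 0], "twist": [0, 0, 0], "fingers": 255},
  {"dp": [-0.003, 0, 0], "twist": [0, 0, 0], "fingers": 255},
  {"dp": [-0.003, 0, 0], "twist": [0, 0, 0], "fingers": 255},
])

```text
t: 7.1
position: [0.4908, 0.1591, 0.0469]
tcp_rot: [-1.571, 0.0, -0.0]
contact_force: [0.9, -0.4, -8.7]
finger_gap: 0.0272
```

Request:
move_arm([
  {"dp": [-0.003, 0, 0], "twist": [0, 0, 0], "fingers": 255},
  {"dp": [-0.003, 0, 0], "twist": [0, 0, 0], "fingers": 255},
  {"dp": [-0.003, 0, 0], "twist": [0, 0, 0], "fingers": 255},
])

```text
t: 7.4
position: [0.4819, 0.1591, 0.0469]
tcp_rot: [-1.571, 0.0, -0.0]
contact_force: [0.4, -0.1, -9.3]
finger_gap: 0.027
```

Request:
move_arm([
  {"dp": [0, 0.0009, 0], "twist": [0, 0, 0], "fingers": 255},
  {"dp": [0, 0, 0], "twist": [0, 0, 0], "fingers": 255},
  {"dp": [0, 0, 0], "twist": [0, 0, 0], "fingers": 255},
])

```text
t: 7.7
position: [0.4812, 0.1591, 0.0466]
tcp_rot: [-1.571, 0.001, 0.001]
contact_force: [-4.5, -0.3, 6.9]
finger_gap: 0.0274
```

Request:
move_arm([
  {"dp": [-0.002, 0, 0], "twist": [0, 0, 0], "fingers": 255},
  {"dp": [-0.002, 0, 0], "twist": [0, 0, 0], "fingers": 255},
  {"dp": [-0.002, 0, 0], "twist": [0, 0, 0], "fingers": 255},
])

```text
t: 8.0
position: [0.4807, 0.1592, 0.0469]
tcp_rot: [-1.569, -0.006, -0.009]
contact_force: [7.8, -2.9, 5.2]
finger_gap: 0.0275
```

Request:
move_arm([
  {"dp": [-0.002, 0, 0], "twist": [0, 0, 0], "fingers": 255},
  {"dp": [-0.002, 0, 0], "twist": [0, 0, 0], "fingers": 255},
])

```text
t: 8.2
position: [0.4795, 0.1593, 0.0473]
tcp_rot: [-1.568, -0.01, -0.014]
contact_force: [9.9, -1.1, 4.3]
finger_gap: 0.0268
```

Request:
move_arm([
  {"dp": [-0.002, 0, 0], "twist": [0, 0, 0], "fingers": 255},
  {"dp": [-0.002, 0, 0], "twist": [0, 0, 0], "fingers": 255},
])

```text
t: 8.4
position: [0.4758, 0.1599, 0.0473]
tcp_rot: [-1.567, -0.01, -0.014]
contact_force: [10.8, -1.4, 3.8]
finger_gap: 0.0273
```

Request:
move_arm([
  {"dp": [-0.002, 0, 0], "twist": [0, 0, 0], "fingers": 255},
  {"dp": [-0.002, 0, 0], "twist": [0, 0, 0], "fingers": 255},
])

```text
t: 8.6
position: [0.4721, 0.1602, 0.0473]
tcp_rot: [-1.567, -0.011, -0.015]
contact_force: [9.1, -0.1, 4.3]
finger_gap: 0.0273
```

```bash
python3 - <<'E'
from h import *
o,p,R=st(); print(p,o['contact_force'],o['torque'],R.as_matrix().round(3))
im,d=cap('top','t1')
E
```

```text
[0.47205193 0.16023271 0.04732209] [ 9.09049013 -0.08047051  4.27346689] [-0.17264812 -1.9236057   0.02463856] [[ 1.     0.016  0.002]
 [-0.002  0.004  1.   ]
 [ 0.016 -1.     0.004]]
```

View pics/t1.png

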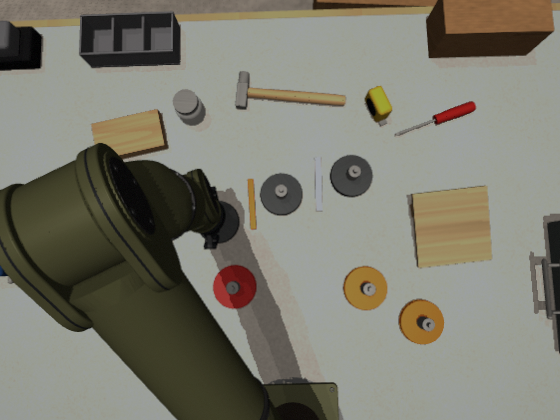

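Request:
move_arm([
  {"dp": [0.003, 0, 0], "twist": [0, 0, 0], "fingers": 255},
  {"dp": [0.003, 0, 0], "twist": [0, 0, 0], "fingers": 255},
  {"dp": [0, 0, 0], "twist": [0, 0, 0], "fingers": 200},
  {"dp": [0, 0, 0], "twist": [0, 0, 0], "fingers": 100},
  {"dp": [0, 0, 0], "twist": [0, 0, 0], "fingers": 0},
  {"dp": [0, 0, 0], "twist": [0, 0, 0], "fingers": 0},
  {"dp": [0, 0, 0], "twist": [0, 0, 0], "fingers": 0},
  {"dp": [0, 0, 0], "twist": [0, 0, 0], "fingers": 0},
  {"dp": [0, -0.02, 0], "twist": [0, 0, 0], "fingers": 0},
  {"dp": [0, -0.03, 0], "twist": [0, 0, 0], "fingers": 0},
  {"dp": [0, -0.04, 0], "twist": [0, 0, 0], "fingers": 0},
  {"dp": [0.02, 0, -0.05], "twist": [0, 0, 0], "fingers": 0},
  {"dp": [0.02, 0, -0.05], "twist": [0, 0, 0], "fingers": 0},
  {"dp": [0.016, 0, -0.05], "twist": [0, 0, 0], "fingers": 0},
  {"dp": [0, 0, 0], "twist": [0, 0, 0], "fingers": 0},
  {"dp": [0, 0, 0], "twist": [0, 0, 0], "fingers": 0},
])

```text
t: 10.25
position: [0.5223, 0.0167, 0.1359]
tcp_rot: [-1.571, 0.004, -0.003]
contact_force: [-1.0, 0.9, -0.4]
finger_gap: 0.0855
```

```bash
cat >> h.py <<'E'
def boss(W,x,r=.03,zl=.03):
    m=(np.hypot(W[...,0]-x[0],W[...,1]-x[1])<r)&(W[...,2]>zl)&(W[...,2]<.085)
    P=W[m]; t=P[P[:,2]>.06]
    return m.sum(),((P.min(0)+P.max(0))/2).round(4),'stud',((t.min(0)+t.max(0))/2).round(4)
E
python3 - <<'E'
from h import *
o,p,R=st(); print(p,o['contact_force'],o['joint_positions'],R.as_matrix().round(3))
im,d=cap('wrist','w2'); W=world('wrist',d)
print(boss(W,(.532,.010))); print(delta([.532,.010,.13],goalR([0,0,-1],[1,0,0])))
im,d=cap('top','t2'); W=world('top',d)
for x in [(.472,.16),(.532,.01),(.571,-.155)]: print(boss(W,x))
E
```

```text
[0.52231209 0.01670885 0.1358656 ] [-0.99861142  0.92396132 -0.41809097] [-0.12571579  0.74173381  0.00865172  1.98183172 -0.01335482  0.41846816
 -0.11150032] [[ 1.    -0.     0.004]
 [-0.004 -0.     1.   ]
 [-0.    -1.    -0.   ]]
(np.int64(2048), array([0.5338, 0.013 , 0.0537]), 'stud', array([0.5341, 0.0125, 0.0686]))
(array([ 0.01006526,  0.0057843 , -0.00883469]), array([-0.0007101 , -0.0008831 , -0.00082752]))Traceback (most recent call last):
  File "<stdin>", line 6, in <module>
  File "h.py", line 38, in boss
    return m.sum(),((P.min(0)+P.max(0))/2).round(4),'stud',((t.min(0)+t.max(0))/2).round(4)
                     ~~~~~^^^
    return umr_minimum(a, axis, None, out, keepdims, initial, where)
ValueError: zero-size array to reduction operation minimum which has no identity
```

View pics/w2.png

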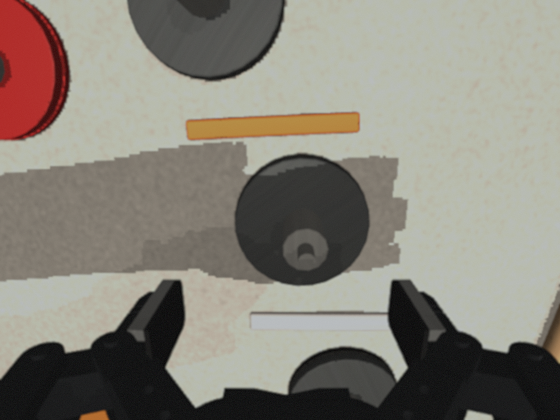

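Request:
move_arm([
  {"dp": [0.0115, 0.028, -0.006], "twist": [0, 0, 0], "fingers": 0},
  {"dp": [0, 0.03, 0], "twist": [0, 0, 0], "fingers": 0},
  {"dp": [0, 0.03, 0], "twist": [0, 0, 0], "fingers": 0},
  {"dp": [0, 0, 0], "twist": [0, 0, 0], "fingers": 0},
  {"dp": [0, 0, 0], "twist": [0, 0, 0], "fingers": 145},
  {"dp": [0, 0, 0], "twist": [0, 0, 0], "fingers": 145},
  {"dp": [0, 0, 0], "twist": [0, 0, 0], "fingers": 145},
  {"dp": [0, 0, 0], "twist": [0, 0, 0], "fingers": 145},
  {"dp": [0, 0, 0], "twist": [0, 0, 0], "fingers": 145},
  {"dp": [0, 0, 0], "twist": [0, 0, 0], "fingers": 145},
])

```text
t: 11.35
position: [0.5341, 0.0126, 0.0484]
tcp_rot: [-1.571, -0.0, -0.001]
contact_force: [0.7, 0.5, -1.0]
finger_gap: 0.0372
```

```bash
python3 - <<'E'
from h import *
o,p,R=st(); print(p,o['contact_force'],o['torque'],o['finger_gap'])
E
```

```text
[0.53410585 0.0125774  0.04837058] [ 0.65348659  0.51605445 -1.0328711 ] [-0.04139334  0.00114678  0.01387328] 0.03723719101533927
```

Request:
move_arm([
  {"dp": [-0.003, 0, 0], "twist": [0, 0, 0], "fingers": 145},
  {"dp": [-0.003, 0, 0], "twist": [0, 0, 0], "fingers": 145},
  {"dp": [-0.003, 0, 0], "twist": [0, 0, 0], "fingers": 145},
  {"dp": [-0.003, 0, 0], "twist": [0, 0, 0], "fingers": 145},
  {"dp": [-0.003, 0, 0], "twist": [0, 0, 0], "fingers": 145},
  {"dp": [-0.003, 0, 0], "twist": [0, 0, 0], "fingers": 145},
])

```text
t: 11.95
position: [0.516, 0.0127, 0.048]
tcp_rot: [-1.571, -0.0, -0.001]
contact_force: [2.8, -0.1, -0.1]
finger_gap: 0.0368
```

Request:
move_arm([
  {"dp": [-0.003, 0, 0], "twist": [0, 0, 0], "fingers": 145},
  {"dp": [-0.003, 0, 0], "twist": [0, 0, 0], "fingers": 145},
  {"dp": [-0.003, 0, 0], "twist": [0, 0, 0], "fingers": 145},
  {"dp": [-0.003, 0, 0], "twist": [0, 0, 0], "fingers": 145},
  {"dp": [-0.003, 0, 0], "twist": [0, 0, 0], "fingers": 145},
])

```text
t: 12.45
position: [0.5008, 0.0127, 0.048]
tcp_rot: [-1.571, -0.0, -0.001]
contact_force: [2.6, -0.8, 1.3]
finger_gap: 0.0369
```

Request:
move_arm([
  {"dp": [-0.003, 0, 0], "twist": [0, 0, 0], "fingers": 145},
  {"dp": [-0.003, 0, 0], "twist": [0, 0, 0], "fingers": 145},
  {"dp": [-0.003, 0, 0], "twist": [0, 0, 0], "fingers": 145},
  {"dp": [-0.003, 0, 0], "twist": [0, 0, 0], "fingers": 145},
  {"dp": [-0.003, 0, 0], "twist": [0, 0, 0], "fingers": 145},
])

```text
t: 12.95
position: [0.4858, 0.0127, 0.048]
tcp_rot: [-1.571, 0.0, -0.0]
contact_force: [2.3, -1.4, 2.5]
finger_gap: 0.037
```

Request:
move_arm([
  {"dp": [-0.003, 0, 0], "twist": [0, 0, 0], "fingers": 145},
  {"dp": [-0.003, 0, 0], "twist": [0, 0, 0], "fingers": 145},
  {"dp": [-0.003, 0, 0], "twist": [0, 0, 0], "fingers": 145},
  {"dp": [-0.003, 0, 0], "twist": [0, 0, 0], "fingers": 145},
  {"dp": [-0.003, 0, 0], "twist": [0, 0, 0], "fingers": 145},
])

```text
t: 13.45
position: [0.4707, 0.0127, 0.048]
tcp_rot: [-1.571, -0.0, -0.0]
contact_force: [2.3, -0.5, 1.3]
finger_gap: 0.0365
```

Request:
move_arm([
  {"dp": [-0.003, 0, 0], "twist": [0, 0, 0], "fingers": 145},
  {"dp": [-0.003, 0, 0], "twist": [0, 0, 0], "fingers": 145},
])

```text
t: 13.65
position: [0.4647, 0.0127, 0.048]
tcp_rot: [-1.571, 0.0, -0.0]
contact_force: [2.1, -0.5, 3.2]
finger_gap: 0.0368
```

Request:
move_arm([
  {"dp": [-0.004, 0, 0], "twist": [0, 0, 0], "fingers": 145},
  {"dp": [0.0045, 0, 0], "twist": [0, 0, 0], "fingers": 145},
  {"dp": [0, 0, 0], "twist": [0, 0, 0], "fingers": 145},
  {"dp": [0, 0, 0], "twist": [0, 0, 0], "fingers": 145},
])

```text
t: 14.05
position: [0.4646, 0.0126, 0.0477]
tcp_rot: [-1.571, 0.002, 0.001]
contact_force: [-0.6, 0.4, -0.0]
finger_gap: 0.0367
```

Request:
move_arm([
  {"dp": [0, 0, 0], "twist": [0, 0, 0], "fingers": 0},
  {"dp": [0, 0, 0], "twist": [0, 0, 0], "fingers": 0},
  {"dp": [0, 0, 0], "twist": [0, 0, 0], "fingers": 0},
  {"dp": [0, 0, 0], "twist": [0, 0, 0], "fingers": 0},
  {"dp": [0, 0, 0], "twist": [0, 0, 0], "fingers": 0},
  {"dp": [0, -0.02, 0], "twist": [0, 0, 0], "fingers": 0},
  {"dp": [0, -0.03, 0], "twist": [0, 0, 0], "fingers": 0},
  {"dp": [0, -0.035, 0], "twist": [0, 0, 0], "fingers": 0},
  {"dp": [0.026, 0, -0.042], "twist": [0, 0, 0], "fingers": 0},
  {"dp": [0.026, 0, -0.042], "twist": [0, 0, 0], "fingers": 0},
  {"dp": [0.026, 0, -0.042], "twist": [0, 0, 0], "fingers": 0},
  {"dp": [0.028, 0, -0.042], "twist": [0, 0, 0], "fingers": 0},
  {"dp": [0, 0, 0], "twist": [0, 0, 0], "fingers": 0},
  {"dp": [0, 0, 0], "twist": [0, 0, 0], "fingers": 0},
])

```text
t: 15.45
position: [0.5708, -0.1565, 0.1326]
tcp_rot: [-1.571, 0.003, -0.002]
contact_force: [-0.9, 0.6, -0.4]
finger_gap: 0.0852
```

```bash
python3 - <<'E'
from h import *
o,p,R=st(); print(p,o['contact_force'],o['joint_positions'],R.as_matrix().round(3))
im,d=cap('wrist','w3'); W=world('wrist',d)
print(boss(W,(.571,-.155))); print(delta([.5715,-.155,.13],goalR([0,0,-1],[1,0,0])))
im,d=cap('top','t3'); W=world('top',d)
for x in [(.472,.16),(.467,.012)]: print(boss(W,x))
E
```

```text
[ 0.57084665 -0.15645933  0.13263353] [-0.88994005  0.55607733 -0.38608204] [ 0.21700391  0.80700166 -0.04802573  1.77285998  0.0654356   0.56350906
  0.12522674] [[ 1.    -0.     0.003]
 [-0.003 -0.     1.   ]
 [-0.    -1.    -0.   ]]
(np.int64(2128), array([ 0.5725, -0.1535,  0.0538]), 'stud', array([ 0.5725, -0.1535,  0.0688]))
(array([ 0.00121125,  0.00257255, -0.00051542]), array([-0.00105713, -0.00057643, -0.00138475]))
(np.int64(143), array([0.4719, 0.1593, 0.054 ]), 'stud', array([0.4738, 0.1604, 0.0685]))
(np.int64(129), array([0.4633, 0.0102, 0.0548]), 'stud', array([0.4628, 0.0091, 0.069 ]))
```

View pics/t3.png

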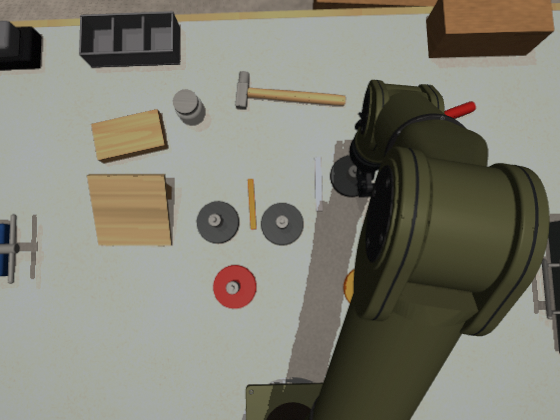

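Request:
move_arm([
  {"dp": [0.0015, 0.025, 0.002], "twist": [0, 0, 0], "fingers": 0},
  {"dp": [0, 0.03, 0], "twist": [0, 0, 0], "fingers": 0},
  {"dp": [0, 0.029, 0], "twist": [0, 0, 0], "fingers": 0},
  {"dp": [0, 0, 0], "twist": [0, 0, 0], "fingers": 0},
  {"dp": [0, 0, 0], "twist": [0, 0, 0], "fingers": 145},
  {"dp": [0, 0, 0], "twist": [0, 0, 0], "fingers": 145},
  {"dp": [0, 0, 0], "twist": [0, 0, 0], "fingers": 145},
  {"dp": [0, 0, 0], "twist": [0, 0, 0], "fingers": 145},
  {"dp": [0, 0, 0], "twist": [0, 0, 0], "fingers": 145},
  {"dp": [0, 0, 0], "twist": [0, 0, 0], "fingers": 145},
])

```text
t: 16.55
position: [0.5728, -0.1531, 0.0493]
tcp_rot: [-1.571, -0.0, -0.001]
contact_force: [-0.5, -0.5, -0.1]
finger_gap: 0.037
```

Request:
move_arm([
  {"dp": [-0.003, 0, 0], "twist": [0, 0, 0], "fingers": 145},
  {"dp": [-0.003, 0, 0], "twist": [0, 0, 0], "fingers": 145},
  {"dp": [-0.003, 0, 0], "twist": [0, 0, 0], "fingers": 145},
  {"dp": [-0.003, 0, 0], "twist": [0, 0, 0], "fingers": 145},
  {"dp": [-0.003, 0, 0], "twist": [0, 0, 0], "fingers": 145},
  {"dp": [-0.003, 0, 0], "twist": [0, 0, 0], "fingers": 145},
])

```text
t: 17.15
position: [0.5549, -0.153, 0.0491]
tcp_rot: [-1.571, -0.001, -0.001]
contact_force: [3.4, -0.1, -1.0]
finger_gap: 0.0368
```

Request:
move_arm([
  {"dp": [-0.003, 0, 0], "twist": [0, 0, 0], "fingers": 145},
  {"dp": [-0.003, 0, 0], "twist": [0, 0, 0], "fingers": 145},
  {"dp": [-0.003, 0, 0], "twist": [0, 0, 0], "fingers": 145},
  {"dp": [-0.003, 0, 0], "twist": [0, 0, 0], "fingers": 145},
  {"dp": [-0.003, 0, 0], "twist": [0, 0, 0], "fingers": 145},
])

```text
t: 17.65
position: [0.5396, -0.153, 0.0491]
tcp_rot: [-1.571, -0.0, -0.001]
contact_force: [3.3, -0.0, -0.3]
finger_gap: 0.037
```

Request:
move_arm([
  {"dp": [-0.003, 0, 0], "twist": [0, 0, 0], "fingers": 145},
  {"dp": [-0.003, 0, 0], "twist": [0, 0, 0], "fingers": 145},
  {"dp": [-0.003, 0, 0], "twist": [0, 0, 0], "fingers": 145},
  {"dp": [-0.003, 0, 0], "twist": [0, 0, 0], "fingers": 145},
  {"dp": [-0.003, 0, 0], "twist": [0, 0, 0], "fingers": 145},
])

```text
t: 18.15
position: [0.5246, -0.153, 0.0491]
tcp_rot: [-1.571, -0.0, -0.001]
contact_force: [4.6, -0.4, 0.7]
finger_gap: 0.0365
```

Request:
move_arm([
  {"dp": [-0.003, 0, 0], "twist": [0, 0, 0], "fingers": 145},
  {"dp": [-0.003, 0, 0], "twist": [0, 0, 0], "fingers": 145},
  {"dp": [-0.003, 0, 0], "twist": [0, 0, 0], "fingers": 145},
  {"dp": [-0.003, 0, 0], "twist": [0, 0, 0], "fingers": 145},
  {"dp": [-0.003, 0, 0], "twist": [0, 0, 0], "fingers": 145},
])

```text
t: 18.65
position: [0.5095, -0.153, 0.049]
tcp_rot: [-1.571, -0.0, -0.001]
contact_force: [4.6, 0.5, 0.9]
finger_gap: 0.0373
```

Request:
move_arm([
  {"dp": [-0.003, 0, 0], "twist": [0, 0, 0], "fingers": 145},
  {"dp": [-0.003, 0, 0], "twist": [0, 0, 0], "fingers": 145},
])

```text
t: 18.85
position: [0.5036, -0.153, 0.049]
tcp_rot: [-1.571, -0.0, -0.001]
contact_force: [5.5, 0.4, 1.3]
finger_gap: 0.0367
```

Request:
move_arm([
  {"dp": [-0.003, 0, 0], "twist": [0, 0, 0], "fingers": 145},
  {"dp": [0.0045, 0, 0], "twist": [0, 0, 0], "fingers": 145},
  {"dp": [0, 0, 0], "twist": [0, 0, 0], "fingers": 145},
  {"dp": [0, 0, 0], "twist": [0, 0, 0], "fingers": 145},
])

```text
t: 19.25
position: [0.5033, -0.1529, 0.0485]
tcp_rot: [-1.57, 0.003, 0.003]
contact_force: [-0.3, -0.1, -0.4]
finger_gap: 0.037
```

Request:
move_arm([
  {"dp": [0.003, 0, 0], "twist": [0, 0, 0], "fingers": 145},
  {"dp": [0.003, 0, 0], "twist": [0, 0, 0], "fingers": 145},
])

```text
t: 19.45
position: [0.5095, -0.1529, 0.0487]
tcp_rot: [-1.57, 0.003, 0.002]
contact_force: [-4.4, 0.9, 1.2]
finger_gap: 0.0368
```

Request:
move_arm([
  {"dp": [0.003, 0, 0], "twist": [0, 0, 0], "fingers": 145},
  {"dp": [0.003, 0, 0], "twist": [0, 0, 0], "fingers": 145},
  {"dp": [0.003, 0, 0], "twist": [0, 0, 0], "fingers": 145},
])

```text
t: 19.75
position: [0.5164, -0.153, 0.0486]
tcp_rot: [-1.57, 0.007, 0.005]
contact_force: [-5.6, 0.2, 3.9]
finger_gap: 0.0365
```

Request:
move_arm([
  {"dp": [0.003, 0, 0], "twist": [0, 0, 0], "fingers": 145},
])

```text
t: 19.85
position: [0.5195, -0.153, 0.0485]
tcp_rot: [-1.57, 0.007, 0.005]
contact_force: [-6.3, -0.5, 2.4]
finger_gap: 0.0368
```

Request:
move_arm([
  {"dp": [0.003, 0, 0], "twist": [0, 0, 0], "fingers": 145},
])

```text
t: 19.95
position: [0.5225, -0.153, 0.0486]
tcp_rot: [-1.57, 0.007, 0.005]
contact_force: [-5.6, 0.1, 3.6]
finger_gap: 0.0371
```

Request:
move_arm([
  {"dp": [-0.0055, 0, 0], "twist": [0, 0, 0], "fingers": 145},
  {"dp": [0, 0, 0], "twist": [0, 0, 0], "fingers": 0},
  {"dp": [0, 0, 0], "twist": [0, 0, 0], "fingers": 0},
  {"dp": [0, 0, 0], "twist": [0, 0, 0], "fingers": 0},
  {"dp": [0, 0, 0], "twist": [0, 0, 0], "fingers": 0},
  {"dp": [0, -0.02, 0], "twist": [0, 0, 0], "fingers": 0},
  {"dp": [0, -0.03, 0], "twist": [0, 0, 0], "fingers": 0},
  {"dp": [0, -0.032, 0], "twist": [0, 0, 0], "fingers": 0},
  {"dp": [-0.013, 0, 0.04], "twist": [0, 0, 0], "fingers": 0},
  {"dp": [-0.013, 0, 0.04], "twist": [0, 0, 0], "fingers": 0},
  {"dp": [-0.013, 0, 0.04], "twist": [0, 0, 0], "fingers": 0},
  {"dp": [-0.013, 0, 0.042], "twist": [0, 0, 0], "fingers": 0},
  {"dp": [0, 0, 0], "twist": [0, 0, 0], "fingers": 0},
  {"dp": [0, 0, 0], "twist": [0, 0, 0], "fingers": 0},
])

```text
t: 21.35
position: [0.4687, 0.0104, 0.1311]
tcp_rot: [-1.57, -0.003, 0.002]
contact_force: [-1.2, -0.9, -0.0]
finger_gap: 0.0854
```

```bash
python3 - <<'E'
from h import *
o,p,R=st(); print(p,o['contact_force'])
im,d=cap('wrist','w4'); W=world('wrist',d)
print(boss(W,(.463,.01)))
im,d=cap('top','t4'); W=world('top',d)
for x in [(.472,.16),(.5,-.153)]: print(boss(W,x))
E
```

```text
[0.46868497 0.01036037 0.13109168] [-1.15228407 -0.87823492 -0.04962192]
(np.int64(2182), array([0.4653, 0.009 , 0.0539]), 'stud', array([0.4648, 0.009 , 0.0689]))Traceback (most recent call last):
  File "<stdin>", line 6, in <module>
  File "h.py", line 38, in boss
    return m.sum(),((P.min(0)+P.max(0))/2).round(4),'stud',((t.min(0)+t.max(0))/2).round(4)
                     ~~~~~^^^
    return umr_minimum(a, axis, None, out, keepdims, initial, where)
ValueError: zero-size array to reduction operation minimum which has no identity
```

```bash
python3 - <<'E'
from h import *
im,d=cap('scene','s4'); W=world('scene',d)
d0=np.load('pics/scene0.npz')['d']; W0=world('scene',d0)
for x,x0 in [((.472,.16),(.541,.158)),((.465,.01),(.534,.01)),((.518,-.153),(.572,-.154))]:
    for w,q in ((W0,x0),(W,x)):
        try: print(q,boss(w,q))
        except Exception as e: print('occ')
E
```

```text
(0.541, 0.158) (np.int64(140), array([0.5432, 0.1595, 0.0552]), 'stud', array([0.5431, 0.1581, 0.0695]))
(0.472, 0.16) (np.int64(129), array([0.4741, 0.1588, 0.0534]), 'stud', array([0.4762, 0.161 , 0.0685]))
(0.534, 0.01) (np.int64(164), array([0.5359, 0.0101, 0.0536]), 'stud', array([0.5347, 0.0058, 0.0685]))
(0.465, 0.01) (np.int64(162), array([0.4654, 0.0109, 0.0537]), 'stud', array([0.4669, 0.0102, 0.0686]))
(0.572, -0.154) (np.int64(191), array([ 0.5746, -0.1568,  0.0535]), 'stud', array([ 0.5757, -0.1571,  0.0685]))
(0.518, -0.153) (np.int64(186), array([ 0.5194, -0.1563,  0.054 ]), 'stud', array([ 0.5199, -0.1567,  0.0689]))
```

View pics/s4.png

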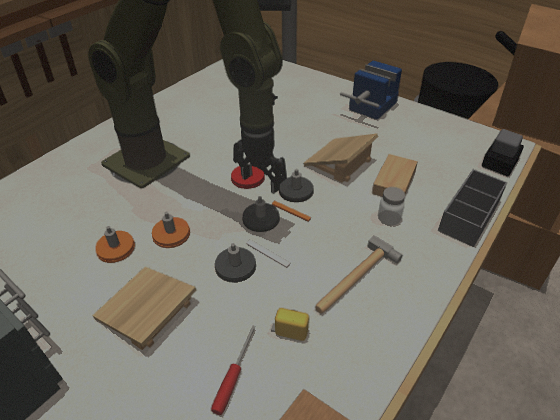

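Request:
move_arm([
  {"dp": [-0.004, 0.025, 0], "twist": [0, 0, 0], "fingers": 0},
  {"dp": [0, 0.03, 0], "twist": [0, 0, 0], "fingers": 0},
  {"dp": [0, 0.027, 0], "twist": [0, 0, 0], "fingers": 0},
  {"dp": [0, 0, 0], "twist": [0, 0, 0], "fingers": 145},
  {"dp": [0, 0, 0], "twist": [0, 0, 0], "fingers": 145},
  {"dp": [0, 0, 0], "twist": [0, 0, 0], "fingers": 145},
  {"dp": [0, 0, 0], "twist": [0, 0, 0], "fingers": 145},
  {"dp": [0, 0, 0], "twist": [0, 0, 0], "fingers": 145},
  {"dp": [0.003, 0, 0], "twist": [0, 0, 0], "fingers": 145},
  {"dp": [0.003, 0, 0], "twist": [0, 0, 0], "fingers": 145},
  {"dp": [0.003, 0, 0], "twist": [0, 0, 0], "fingers": 145},
])

```text
t: 22.6
position: [0.4726, 0.009, 0.0491]
tcp_rot: [-1.571, 0.002, 0.002]
contact_force: [-2.4, 0.4, 2.2]
finger_gap: 0.0367
```

Request:
move_arm([
  {"dp": [0.003, 0, 0], "twist": [0, 0, 0], "fingers": 145},
])

```text
t: 22.7
position: [0.476, 0.009, 0.049]
tcp_rot: [-1.571, 0.002, 0.001]
contact_force: [-3.1, -0.1, 1.2]
finger_gap: 0.0368
```

Request:
move_arm([
  {"dp": [0.003, 0, 0], "twist": [0, 0, 0], "fingers": 145},
])

```text
t: 22.8
position: [0.4794, 0.009, 0.0489]
tcp_rot: [-1.571, 0.001, 0.001]
contact_force: [-2.6, -0.4, 1.9]
finger_gap: 0.037
```

Request:
move_arm([
  {"dp": [0.002, 0, 0], "twist": [0, 0, 0], "fingers": 145},
])

```text
t: 22.9
position: [0.4818, 0.009, 0.049]
tcp_rot: [-1.571, 0.0, -0.0]
contact_force: [-2.2, -0.5, 2.0]
finger_gap: 0.0371
```

Request:
move_arm([
  {"dp": [-0.0045, 0, 0], "twist": [0, 0, 0], "fingers": 0},
  {"dp": [0, 0, 0], "twist": [0, 0, 0], "fingers": 0},
  {"dp": [0, 0, 0], "twist": [0, 0, 0], "fingers": 0},
  {"dp": [0, 0, 0], "twist": [0, 0, 0], "fingers": 0},
  {"dp": [0, 0, 0], "twist": [0, 0, 0], "fingers": 0},
  {"dp": [0, -0.02, 0], "twist": [0, 0, 0], "fingers": 0},
  {"dp": [0, -0.03, 0], "twist": [0, 0, 0], "fingers": 0},
  {"dp": [0, -0.032, 0], "twist": [0, 0, 0], "fingers": 0},
  {"dp": [0, 0, 0.038], "twist": [0, 0, 0], "fingers": 0},
  {"dp": [0, 0, 0.038], "twist": [0, 0, 0], "fingers": 0},
  {"dp": [0, 0, 0.038], "twist": [0, 0, 0], "fingers": 0},
  {"dp": [0, 0, 0.037], "twist": [0, 0, 0], "fingers": 0},
  {"dp": [0, 0, 0], "twist": [0, 0, 0], "fingers": 0},
  {"dp": [0, 0, 0], "twist": [0, 0, 0], "fingers": 0},
])

```text
t: 24.3
position: [0.4769, 0.1609, 0.1309]
tcp_rot: [-1.571, -0.002, 0.002]
contact_force: [0.1, -1.2, 0.1]
finger_gap: 0.0853
```

```bash
python3 - <<'E'
from h import *
o,p,R=st(); print(p,o['contact_force'],R.as_matrix().round(3))
im,d=cap('wrist','w5'); W=world('wrist',d)
print(boss(W,(.473,.16)),boss(W,(.473,.01),.04))
im,d=cap('top','t5'); W=world('top',d)
E
```

```text
[0.47691138 0.16091837 0.13092999] [ 0.08387385 -1.15367783  0.11874386] [[ 1.    -0.    -0.002]
 [ 0.002  0.     1.   ]
 [-0.    -1.     0.   ]]Traceback (most recent call last):
  File "<stdin>", line 4, in <module>
  File "h.py", line 38, in boss
    return m.sum(),((P.min(0)+P.max(0))/2).round(4),'stud',((t.min(0)+t.max(0))/2).round(4)
                                                             ~~~~~^^^
    return umr_minimum(a, axis, None, out, keepdims, initial, where)
ValueError: zero-size array to reduction operation minimum which has no identity
```

```bash
python3 - <<'E'
from h import *
d=np.load('pics/w5.npz'); W=world('wrist',d['d'],d['T'])
print(boss(W,(.473,.16)))
d=np.load('pics/t5.npz'); W=world('top',d['d'])
try: print(boss(W,(.477,.01)))
except Exception: print('occ')
E
```

```text
(np.int64(2168), array([0.4728, 0.1587, 0.054 ]), 'stud', array([0.4729, 0.159 , 0.0689]))Traceback (most recent call last):
  File "<stdin>", line 4, in <module>
    fid = stack.enter_context(open(os.fspath(file), "rb"))
                              ~~~~^^^^^^^^^^^^^^^^^^^^^^^
FileNotFoundError: [Errno 2] No such file or directory: 'pics/t5.npz'
```

```bash
python3 - <<'E'
from h import *
im,d=cap('scene','s5'); W=world('scene',d)
print(boss(W,(.477,.01)),boss(W,(.518,-.153)))
E
```

```text
(np.int64(162), array([0.4794, 0.0104, 0.0543]), 'stud', array([0.4818, 0.0084, 0.0694])) (np.int64(185), array([ 0.5205, -0.1559,  0.0542]), 'stud', array([ 0.52  , -0.1563,  0.0691]))
```

Request:
move_arm([
  {"dp": [-0.004, 0.025, -0.002], "twist": [0, 0, 0], "fingers": 0},
  {"dp": [0, 0.03, 0], "twist": [0, 0, 0], "fingers": 0},
  {"dp": [0, 0.028, 0], "twist": [0, 0, 0], "fingers": 0},
  {"dp": [0, 0, 0], "twist": [0, 0, 0], "fingers": 0},
  {"dp": [0, 0, 0], "twist": [0, 0, 0], "fingers": 255},
  {"dp": [0, 0, 0], "twist": [0, 0, 0], "fingers": 255},
  {"dp": [0, 0, 0], "twist": [0, 0, 0], "fingers": 255},
  {"dp": [0, 0, 0], "twist": [0, 0, 0], "fingers": 255},
  {"dp": [0, 0, 0], "twist": [0, 0, 0], "fingers": 255},
  {"dp": [0, 0, 0], "twist": [0, 0, 0], "fingers": 255},
  {"dp": [0, 0, 0], "twist": [0, 0, 0], "fingers": 255},
], newtons=80)

```text
t: 25.5
position: [0.4724, 0.1581, 0.0493]
tcp_rot: [-1.571, 0.001, 0.001]
contact_force: [-2.9, 0.5, 8.9]
finger_gap: 0.0262
```

Request:
move_arm([
  {"dp": [0, -0.005, 0], "twist": [0, 0, 0], "fingers": 255},
  {"dp": [0, -0.01, 0], "twist": [0, 0, 0], "fingers": 255},
  {"dp": [0, -0.02, 0], "twist": [0, 0, 0], "fingers": 255},
  {"dp": [0, -0.03, 0], "twist": [0, 0, 0], "fingers": 255},
  {"dp": [0, -0.03, 0], "twist": [0, 0, 0], "fingers": 255},
  {"dp": [0, -0.03, 0], "twist": [0, 0, 0], "fingers": 255},
  {"dp": [0, -0.03, 0], "twist": [0, 0, 0], "fingers": 255},
  {"dp": [-0.002, -0.015, 0.02], "twist": [0, 0, 0], "fingers": 255},
  {"dp": [-0.003, 0, 0.025], "twist": [0, 0, 0], "fingers": 255},
  {"dp": [-0.003, 0, 0.03], "twist": [0, 0, 0], "fingers": 255},
  {"dp": [-0.003, 0, 0.03], "twist": [0, 0, 0], "fingers": 255},
  {"dp": [-0.003, 0, 0.03], "twist": [0, 0, 0], "fingers": 255},
  {"dp": [-0.003, 0, 0.03], "twist": [0, 0, 0], "fingers": 255},
  {"dp": [-0.003, 0, 0.02], "twist": [0, 0, 0], "fingers": 255},
  {"dp": [-0.002, 0, 0.01], "twist": [0, 0, -0.06], "fingers": 255},
  {"dp": [0, 0, 0], "twist": [0, 0, -0.1], "fingers": 255},
  {"dp": [0, 0, 0], "twist": [0, 0, -0.1], "fingers": 255},
  {"dp": [0, 0, 0], "twist": [0, 0, -0.1], "fingers": 255},
  {"dp": [0, 0, 0], "twist": [0, 0, -0.1], "fingers": 255},
  {"dp": [0, 0, 0], "twist": [0, 0, -0.035], "fingers": 255},
])

```text
t: 27.5
position: [0.4467, 0.3527, 0.2163]
tcp_rot: [-1.54, -0.389, -0.382]
contact_force: [-0.3, -0.6, -10.0]
finger_gap: 0.0259
```

Request:
move_arm([
  {"dp": [0, 0, 0], "twist": [0, 0, 0], "fingers": 255},
  {"dp": [0, 0, 0], "twist": [0, 0, 0], "fingers": 255},
])

```text
t: 27.7
position: [0.4502, 0.3529, 0.2176]
tcp_rot: [-1.537, -0.386, -0.386]
contact_force: [0.2, -0.0, -8.9]
finger_gap: 0.0263
```

```bash
python3 - <<'E'
from h import *
o,p,R=st(); print(p,o['contact_force'],o['joint_positions'].round(2),R.as_matrix().round(3))
n=np.array([-.4747,.0162,.88]);n/=np.linalg.norm(n);up=np.array([.8795,-.03,.4749])
print(delta([.451,.353,.1506],goalR(-n,up)))
im,d=cap('scene','s6'); W=world('scene',d)
E
```

```text
[0.45020297 0.35294316 0.21757517] [ 0.1511932  -0.03312591 -8.92816767] [-1.32  0.7   0.6   2.13  0.05  0.08 -0.95] [[ 0.881  0.473 -0.   ]
 [ 0.001 -0.001  1.   ]
 [ 0.473 -0.881 -0.001]]
(array([-0.03095855,  0.05939582,  0.00012923]), array([-0.01530825,  0.03071995, -0.00253489]))
```

View pics/s6.png

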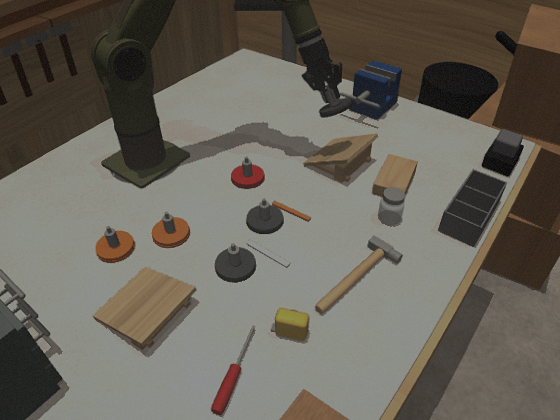

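Request:
move_arm([
  {"dp": [-0.006, 0.012, 0], "twist": [-0.015, 0, -0.002], "fingers": 255},
  {"dp": [-0.007, 0.012, 0], "twist": [0, 0, 0], "fingers": 255},
  {"dp": [-0.006, 0.012, 0], "twist": [0, 0, 0], "fingers": 255},
  {"dp": [-0.006, 0.012, 0], "twist": [0, 0, 0], "fingers": 255},
  {"dp": [-0.006, 0.011, 0], "twist": [0, 0, 0], "fingers": 255},
  {"dp": [0, 0.01, 0], "twist": [0, 0, 0], "fingers": 255},
  {"dp": [0, 0.01, 0], "twist": [0, 0, 0], "fingers": 255},
  {"dp": [0, 0.01, 0], "twist": [0, 0, 0], "fingers": 255},
  {"dp": [0, 0.008, 0], "twist": [0, 0, 0], "fingers": 255},
  {"dp": [0, 0, 0], "twist": [0, 0, 0], "fingers": 255},
  {"dp": [0, 0, 0], "twist": [0, 0, 0], "fingers": 255},
])

```text
t: 28.85
position: [0.4696, 0.3596, 0.1464]
tcp_rot: [-1.571, -0.371, -0.387]
contact_force: [0.6, -0.5, -8.6]
finger_gap: 0.0261
```

```bash
python3 - <<'E'
from h import *
o,p,R=st(); print(p,o['contact_force'],o['torque'],o['joint_positions'].round(2))
n=np.array([-.4747,.0162,.88]);n/=np.linalg.norm(n);up=np.array([.8795,-.03,.4749])
C=np.array([.4984,.3514,.052])
y=np.cross(n,up);print('tcp in face',(p-C)@up,(p-C)@y,(p-C)@n, 'tilt',np.arccos(-R.as_matrix()[:,1]@n))
im,d=cap('scene','s7'); W=world('scene',d)
u=(W-C)@up;v=(W-C)@y;h=(W-C)@n
m=(np.hypot(u-.005,v)<.055)&(h>.017)&(h<.035)
P=W[m];c,nn=plane(P);r=np.abs((P-c)@nn);c,nn=plane(P[r<.004]);print(m.sum(),(c-C)@n,nn@up,nn@y,nn@n, u[m].min(),u[m].max(),v[m].min(),v[m].max())
cv2.imwrite('pics/s7c.png',cv2.resize(im[80:230,250:450],None,fx=4,fy=4))
E
```

```text
[0.46955143 0.35959531 0.14637966] [ 0.64333156 -0.5321522  -8.57862904] [ 0.07543925  1.4431788  -0.03013752] [-1.23  0.84  0.5   2.1   1.55  0.04 -2.49]
tcp in face 0.019202718167007894 0.007206146653557451 0.0968811568834777 tilt 0.022817017759251546h.py:22: RuntimeWarning: Mean of empty slice.
  c=P.mean(0); n=np.linalg.svd(P-c,full_matrices=False)[2][2]
  ret = um.true_divide(
Traceback (most recent call last):
  File "h.py", line 22, in plane
    c=P.mean(0); n=np.linalg.svd(P-c,full_matrices=False)[2][2]
                   ~~~~~~~~~~~~~~~~~~~~~~~~~~~~~~~~~~~~~~~~~^^^
IndexError: index 2 is out of bounds for axis 0 with size 0
```

Request:
move_arm([
  {"dp": [0, -0.01, 0], "twist": [0, -0.1, 0], "fingers": 255},
  {"dp": [0, 0, 0], "twist": [0, -0.13, 0], "fingers": 255},
  {"dp": [0, 0, 0], "twist": [0, -0.13, 0], "fingers": 255},
  {"dp": [0, 0, 0], "twist": [0, -0.13, 0], "fingers": 255},
])

```text
t: 29.3
position: [0.4659, 0.3606, 0.1531]
tcp_rot: [-1.653, -0.73, -0.013]
contact_force: [-0.5, -0.0, -8.4]
finger_gap: 0.0261
```

```bash
cat >> h.py <<'E'
nS=np.array([-.4747,.0162,.88]);nS/=np.linalg.norm(nS);upS=np.array([.8795,-.03,.4749]);CS=np.array([.4984,.3514,.052]);yS=np.cross(nS,upS)
nH=np.array([-.2155,-.0181,.9763]);nH/=np.linalg.norm(nH);upH=np.array([.9729,.0817,.2163]);CH=np.array([.4432,-.374,.0325]);yH=np.cross(nH,upH)
def rep(C,n,up,aim=(0.005,0)):
    y=np.cross(n,up); o,p,R=st(); M=R.as_matrix()
    print('q',o['joint_positions'].round(2),'F',o['contact_force'].round(1),'T',o['torque'].round(2),'gap',o['finger_gap'])
    print('face u,v,h',((p-C)@up).round(4),((p-C)@y).round(4),((p-C)@n).round(4),'tilt',np.arccos(min(1,-M[:,1]@n)).round(4))
    # twist (min) aligning approach with -n
    a=R.inv().apply(-n); tw=np.cross([0,1,0],a); print('align twist',tw.round(3),'jaw vs up',(M[:,0]@up).round(2),(M[:,0]@y).round(2))
    g=C+aim[0]*up+aim[1]*y; e=g-p; e_in=e-(e@n)*n; print('dp inplane(tool)',R.inv().apply(e_in).round(4))
E
python3 - <<'E'
from h import *
rep(CS,nS,upS)
E
```

```text
q [-1.18  0.8   0.39  2.1   1.44  0.13 -1.9 ] F [-0.5 -0.  -8.4] T [0.04 1.5  0.02] gap 0.02614363045379723
face u,v,h 0.0192 0.0081 0.1045 tilt 0.0206
align twist [ 0.009  0.    -0.019] jaw vs up 0.88 0.48
dp inplane(tool) [-0.0163  0.0003 -0.0003]
```

Request:
move_arm([
  {"dp": [0, 0, 0], "twist": [0, -0.14, 0], "fingers": 255},
  {"dp": [0, 0, 0], "twist": [0, -0.14, 0], "fingers": 255},
  {"dp": [0, 0, 0], "twist": [0, -0.14, 0], "fingers": 255},
  {"dp": [0, 0, 0], "twist": [0, -0.14, 0], "fingers": 255},
  {"dp": [0, 0, 0], "twist": [0, -0.14, 0], "fingers": 255},
  {"dp": [0, 0, 0], "twist": [0, -0.14, 0], "fingers": 255},
  {"dp": [0, 0, 0], "twist": [0, -0.14, 0], "fingers": 255},
  {"dp": [0, 0, 0], "twist": [0, -0.14, 0], "fingers": 255},
])

```text
t: 30.1
position: [0.466, 0.3604, 0.153]
tcp_rot: [-1.581, -1.544, 0.974]
contact_force: [-0.8, -0.3, -10.5]
finger_gap: 0.0262
```

```bash
python3 - <<'E'
from h import *
rep(CS,nS,upS)
E
```

```text
q [-1.14  0.78  0.31  2.1   1.45  0.19 -0.79] F [ -0.8  -0.3 -10.5] T [0.07 1.47 0.  ] gap 0.02619792672689445
face u,v,h 0.0192 0.0078 0.1044 tilt 0.0212
align twist [-0.013  0.    -0.017] jaw vs up -0.05 1.0
dp inplane(tool) [-0.0072  0.0003  0.0145]
```

Request:
move_arm([
  {"dp": [0, 0, 0], "twist": [0, -0.149, 0], "fingers": 255},
  {"dp": [0, 0, 0], "twist": [0, -0.149, 0], "fingers": 255},
  {"dp": [0, 0, 0], "twist": [0, -0.149, 0], "fingers": 255},
  {"dp": [0, 0, 0], "twist": [0, -0.149, 0], "fingers": 255},
  {"dp": [0, 0, 0], "twist": [0, -0.149, 0], "fingers": 255},
  {"dp": [0, 0, 0], "twist": [0, -0.149, 0], "fingers": 255},
  {"dp": [0, 0, 0], "twist": [0, -0.149, 0], "fingers": 255},
  {"dp": [0, 0, 0], "twist": [0, -0.149, 0], "fingers": 255},
  {"dp": [0, 0, 0], "twist": [0, -0.149, 0], "fingers": 255},
  {"dp": [0, 0, 0], "twist": [0, -0.149, 0], "fingers": 255},
])

```text
t: 31.1
position: [0.466, 0.3603, 0.153]
tcp_rot: [0.56, 1.96, -1.995]
contact_force: [1.2, -0.9, -8.7]
finger_gap: 0.0261
```

```bash
python3 - <<'E'
from h import *
rep(CS,nS,upS)
im,d=cap('scene','s7'); W=world('scene',d)
o,p,R=st(); a=R.as_matrix()[:,1]
e=W-p; h=e@a; r=np.linalg.norm(e-h[...,None]*a,axis=-1)
m=(r<.056)&(h>.022)&(h<.055)
P=W[m];P=P[np.isfinite(P[:,0])];c,nn=plane(P)
for _ in range(4): q=np.abs((P-c)@nn);c,nn=plane(P[q<.004])
print(m.sum(),'flange axis vs -approach',np.arccos(abs(nn@a)),nn@upS,nn@yS,nn@nS,'h range',np.nanpercentile(h[m],[2,50,98]))
cv2.imwrite('pics/s7c.png',cv2.resize(im[60:210,250:450],None,fx=4,fy=4))
E
```

```text
q [-1.11  0.78  0.27  2.09  1.46  0.22  0.7 ] F [ 1.2 -0.9 -8.7] T [ 0.07  1.49 -0.07] gap 0.026110743011628343
face u,v,h 0.0192 0.0077 0.1044 tilt 0.0214
align twist [-0.018  0.     0.011] jaw vs up -1.0 0.03
dp inplane(tool) [0.0139 0.0003 0.0082]
387 flange axis vs -approach 0.05937744261805541 0.03647516436825419 -0.03618100781303117 0.9986766580829858 h range [0.0251557  0.03605666 0.0503687 ]
```

View pics/s7c.png

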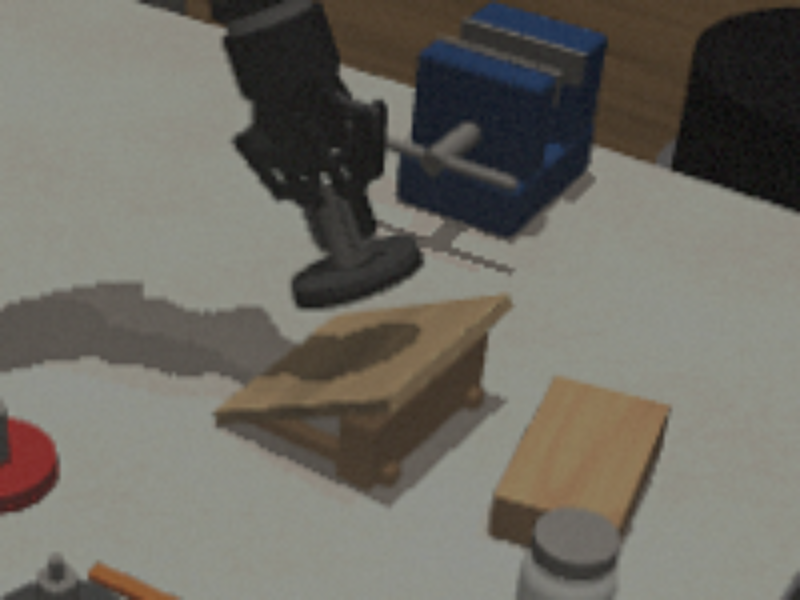

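Request:
move_arm([
  {"dp": [0.007, 0.01, 0.004], "twist": [-0.018, 0, 0.011], "fingers": 255},
  {"dp": [0.007, 0.01, 0.004], "twist": [0, 0, 0], "fingers": 255},
  {"dp": [0, 0.01, 0], "twist": [0, 0, 0], "fingers": 255},
  {"dp": [0, 0.01, 0], "twist": [0, 0, 0], "fingers": 255},
  {"dp": [0, 0.005, 0], "twist": [0, 0, 0], "fingers": 255},
  {"dp": [0, 0, 0], "twist": [0, 0, 0], "fingers": 255},
  {"dp": [0, 0, 0], "twist": [0, 0, 0], "fingers": 255},
])

```text
t: 31.85
position: [0.4758, 0.3528, 0.1115]
tcp_rot: [0.573, 1.964, -1.98]
contact_force: [-0.8, -0.5, -8.4]
finger_gap: 0.0261
```

```bash
python3 - <<'E'
from h import *
rep(CS,nS,upS)
im,d=cap('top','t7'); 
cv2.imwrite('pics/t7c.png',cv2.resize(im[140:280,60:250],None,fx=4,fy=4))
E
```

```text
q [-1.01  0.85  0.14  2.11  1.87  0.32  0.29] F [-0.8 -0.5 -8.4] T [0.04 1.46 0.02] gap 0.02609285245335281
face u,v,h 0.0083 0.0006 0.0631 tilt 0.0097
align twist [-0.01   0.     0.001] jaw vs up -1.0 0.04
dp inplane(tool) [0.0033 0.     0.0007]
```

View pics/t7c.png

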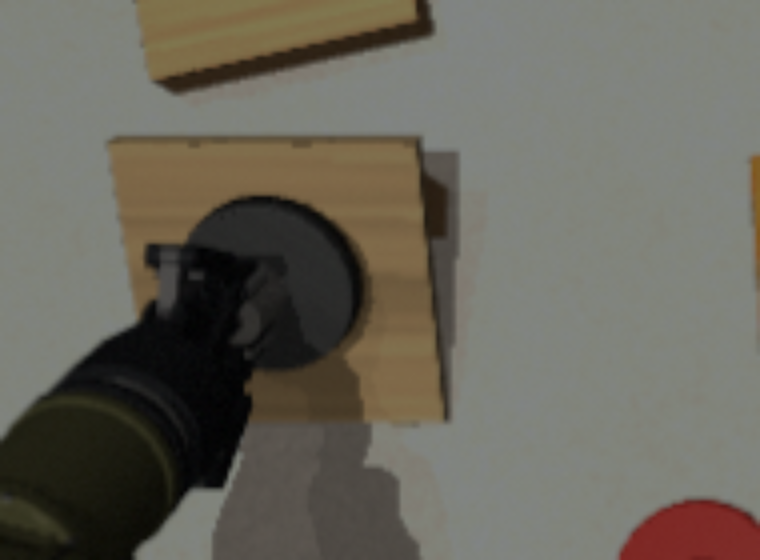

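Request:
move_arm([
  {"dp": [0.003, 0.004, 0.0007], "twist": [-0.01, 0, 0], "fingers": 255},
  {"dp": [0, 0.004, 0], "twist": [0, 0, 0], "fingers": 255},
  {"dp": [0, 0.002, 0], "twist": [0, 0, 0], "fingers": 255},
  {"dp": [0, 0.001, 0], "twist": [0, 0, 0], "fingers": 255},
  {"dp": [0, 0, 0], "twist": [0, 0, 0], "fingers": 255},
  {"dp": [0, 0, 0], "twist": [0, 0, 0], "fingers": 255},
])

```text
t: 32.5
position: [0.4784, 0.3522, 0.1002]
tcp_rot: [0.57, 1.972, -1.969]
contact_force: [0.5, -0.3, -8.4]
finger_gap: 0.0261
```

```bash
python3 - <<'E'
from h import *
rep(CS,nS,upS)
E
```

```text
q [-0.97  0.86  0.08  2.12  1.94  0.36  0.23] F [ 0.5 -0.3 -8.4] T [0.02 1.48 0.04] gap 0.02612907037336528
face u,v,h 0.0053 0.0001 0.0519 tilt 0.0006
align twist [ 0. -0.  0.] jaw vs up -1.0 0.04
dp inplane(tool) [0.0003 0.     0.0001]
```

Request:
move_arm([
  {"dp": [0, 0.001, 0], "twist": [0, 0, 0], "fingers": 255},
  {"dp": [0, 0.0005, 0], "twist": [0, 0, 0], "fingers": 255},
  {"dp": [0, 0, 0], "twist": [0, 0, 0], "fingers": 255},
])

```text
t: 32.8
position: [0.4791, 0.352, 0.0988]
tcp_rot: [0.57, 1.972, -1.969]
contact_force: [-0.1, -0.4, -7.5]
finger_gap: 0.026
```

Request:
move_arm([
  {"dp": [0, 0.0005, 0], "twist": [0, 0, 0], "fingers": 255},
  {"dp": [0, 0.0005, 0], "twist": [0, 0, 0], "fingers": 255},
  {"dp": [0, 0, 0], "twist": [0, 0, 0], "fingers": 255},
])

```text
t: 33.1
position: [0.4792, 0.352, 0.0983]
tcp_rot: [0.57, 1.972, -1.969]
contact_force: [-4.6, -0.6, -1.4]
finger_gap: 0.0262
```

Request:
move_arm([
  {"dp": [0, 0.0004, 0], "twist": [0, 0, 0], "fingers": 255},
  {"dp": [0, 0, 0], "twist": [0, 0, 0], "fingers": 255},
])

```text
t: 33.3
position: [0.4792, 0.352, 0.0983]
tcp_rot: [0.57, 1.972, -1.968]
contact_force: [-7.2, -1.5, 3.2]
finger_gap: 0.0261
```

```bash
python3 - <<'E'
from h import *
rep(CS,nS,upS)
E
```

```text
q [-0.96  0.87  0.07  2.12  1.95  0.37  0.23] F [-7.2 -1.5  3.2] T [-0.26  1.26 -0.18] gap 0.026065304057519872
face u,v,h 0.0051 -0.0 0.0498 tilt 0.0009
align twist [ 0.001 -0.     0.   ] jaw vs up -1.0 0.04
dp inplane(tool) [ 0.0001  0.     -0.    ]
```

Request:
move_arm([
  {"dp": [0, 0, 0], "twist": [0, 0, 0], "fingers": 170},
  {"dp": [0, 0, 0], "twist": [0, 0, 0], "fingers": 165},
  {"dp": [0, 0, 0], "twist": [0, 0, 0], "fingers": 160},
  {"dp": [0, 0, 0], "twist": [0, 0, 0], "fingers": 155},
  {"dp": [0, 0, 0], "twist": [0, 0, 0], "fingers": 150},
  {"dp": [0, 0, 0], "twist": [0, 0, 0], "fingers": 150},
  {"dp": [0, 0, 0], "twist": [0, 0, 0], "fingers": 150},
], newtons=30)

```text
t: 34.0
position: [0.4802, 0.3521, 0.0977]
tcp_rot: [0.571, 1.972, -1.969]
contact_force: [-0.7, 0.1, 0.9]
finger_gap: 0.0351
```

```bash
python3 - <<'E'
from h import *
rep(CS,nS,upS)
im,d=cap('scene','s8')
cv2.imwrite('pics/s8c.png',cv2.resize(im[60:210,250:450],None,fx=4,fy=4))
E
```

```text
q [-0.96  0.87  0.07  2.11  1.95  0.37  0.23] F [-0.7  0.1  0.9] T [0.   0.47 0.02] gap 0.035065689627440846
face u,v,h 0.0057 0.0 0.0489 tilt 0.0005
align twist [ 0.  0. -0.] jaw vs up -1.0 0.04
dp inplane(tool) [ 0.0007 -0.      0.0001]
```

View pics/s8c.png

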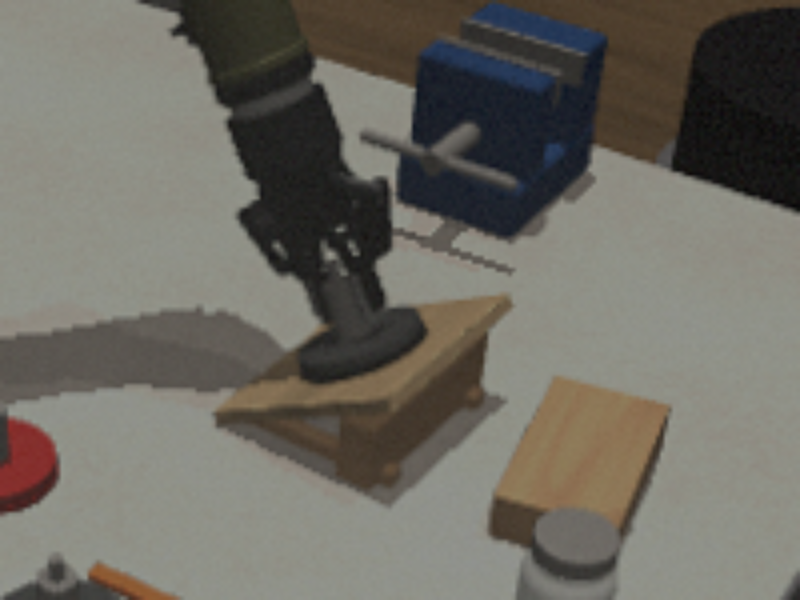

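Request:
move_arm([
  {"dp": [0, 0, 0], "twist": [0, 0, 0], "fingers": 100},
  {"dp": [0, 0, 0], "twist": [0, 0, 0], "fingers": 50},
  {"dp": [0, 0, 0], "twist": [0, 0, 0], "fingers": 0},
  {"dp": [0, 0, 0], "twist": [0, 0, 0], "fingers": 0},
  {"dp": [0, 0, 0], "twist": [0, 0, 0], "fingers": 0},
  {"dp": [0, -0.015, 0], "twist": [0, 0, 0], "fingers": 0},
  {"dp": [0, -0.03, 0], "twist": [0, 0, 0], "fingers": 0},
  {"dp": [0, -0.04, 0], "twist": [0, 0, 0], "fingers": 0},
  {"dp": [0, -0.03, 0], "twist": [0, 0, 0], "fingers": 0},
  {"dp": [0, 0, 0], "twist": [0, 0.13, -0.1], "fingers": 0},
  {"dp": [0, 0, 0], "twist": [0, 0.13, -0.1], "fingers": 0},
])

```text
t: 35.15
position: [0.4282, 0.3542, 0.1902]
tcp_rot: [0.643, 2.151, -2.061]
contact_force: [2.1, -0.2, -1.7]
finger_gap: 0.0855
```

```bash
cat >> h.py <<'E'
def rows(p,G,N,fing):
    import json
    o,p0,R=st(); rv=(R.inv()*G).as_rotvec(); s=(np.array(p)-p0)/N; out=[]
    Rk=R
    for k in range(N):
        out.append({"dp":[round(float(v),4) for v in Rk.inv().apply(s)],"twist":[round(float(v),4) for v in rv/N],"fingers":fing}); Rk=Rk*Ro.from_rotvec(rv/N)
    print(json.dumps(out))
E
python3 - <<'E'
from h import *
rep(CS,nS,upS)
G=goalR([0,0,-1],[1,0,.0]); o,p,R=st(); print(p,(R.inv()*G).as_rotvec())
im,d=cap('scene','s9'); W=world('scene',d)
m=(np.hypot((W-CS)@upS-.005,(W-CS)@yS)<.047)&((W-CS)@nS>.012)&((W-CS)@nS<.022)
P=W[m];c,nn=plane(P);
for _ in range(4): q=np.abs((P-c)@nn);c,nn=plane(P[q<.003])
print('flange',m.sum(),(c-CS)@upS,(c-CS)@yS,(c-CS)@nS,np.arccos(nn@nS))
m=(np.hypot((W-CS)@upS-.005,(W-CS)@yS)<.04)&((W-CS)@nS>.06)&((W-CS)@nS<.085)
P=W[m]-CS;print('stud',m.sum(),np.median(P@upS),np.median(P@yS),(P@nS).max())
G2=goalR([0,0,-1],[1,.15,0])
rows([.519,-.154,.2],G2,20,0)
cv2.imwrite('pics/s9c.png',cv2.resize(im[60:210,250:450],None,fx=4,fy=4))
E
```

```text
q [-1.    0.65  0.1   2.1   0.95  0.29  1.08] F [ 2.1 -0.2 -1.7] T [-0.05  0.32  0.01] gap 0.08550570416384799
face u,v,h 0.0038 0.0004 0.155 tilt 0.1268
align twist [-0.015  0.     0.126] jaw vs up -0.97 0.2
dp inplane(tool) [-0.0012 -0.0001  0.0002]
[0.42823597 0.35419592 0.19021954] [0.53350522 2.85966252 0.06111142]
flange 198 0.01067574070065836 -0.005299761631074254 0.015032892468693292 0.0066542578567145095
stud 13 0.008563013663519761 -0.005321656726466662 0.07625716069521128
[{"dp": [-0.0105, 0.0011, 0.0233], "twist": [0.0251, 0.1347, 0.0015], "fingers": 0}, {"dp": [-0.0135, 0.0017, 0.0217], "twist": [0.0251, 0.1347, 0.0015], "fingers": 0}, {"dp": [-0.0163, 0.0022, 0.0196], "twist": [0.0251, 0.1347, 0.0015], "fingers": 0}, {"dp": [-0.0188, 0.0027, 0.0172], "twist": [0.0251, 0.1347, 0.0015], "fingers": 0}, {"dp": [-0.0209, 0.0031, 0.0144], "twist": [0.0251, 0.1347, 0.0015], "fingers": 0}, {"dp": [-0.0227, 0.0035, 0.0114], "twist": [0.0251, 0.1347, 0.0015], "fingers": 0}, {"dp": [-0.024, 0.0038, 0.0082], "twist": [0.0251, 0.1347, 0.0015], "fingers": 0}, {"dp": [-0.0249, 0.004,
[... 374 characters left out ...]
.0015], "fingers": 0}, {"dp": [-0.0222, 0.0037, -0.0122], "twist": [0.0251, 0.1347, 0.0015], "fingers": 0}, {"dp": [-0.0204, 0.0033, -0.0152], "twist": [0.0251, 0.1347, 0.0015], "fingers": 0}, {"dp": [-0.0181, 0.003, -0.0179], "twist": [0.0251, 0.1347, 0.0015], "fingers": 0}, {"dp": [-0.0156, 0.0025, -0.0202], "twist": [0.0251, 0.1347, 0.0015], "fingers": 0}, {"dp": [-0.0127, 0.002, -0.0222], "twist": [0.0251, 0.1347, 0.0015], "fingers": 0}, {"dp": [-0.0096, 0.0014, -0.0237], "twist": [0.0251, 0.1347, 0.0015], "fingers": 0}, {"dp": [-0.0063, 0.0008, -0.0248], "twist": [0.0251, 0.1347, 0.0015], "fingers": 0}, {"dp": [-0.0029, 0.0002, -0.0254], "twist": [0.0251, 0.1347, 0.0015], "fingers": 0}]
```

View pics/s9c.png

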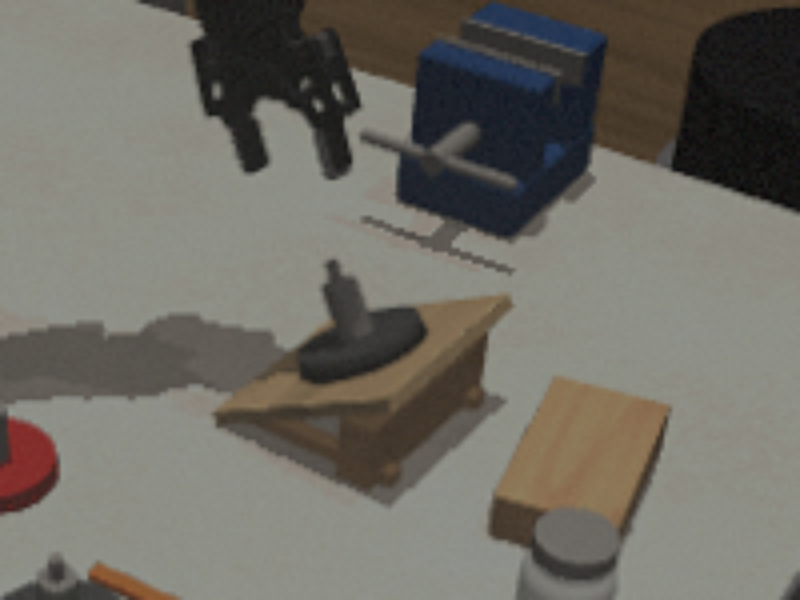

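Request:
move_arm([
  {"dp": [-0.0105, 0.001, 0.0233], "twist": [0.025, 0.135, 0.0015], "fingers": 0},
  {"dp": [-0.0135, 0.0017, 0.0217], "twist": [0.025, 0.135, 0.0015], "fingers": 0},
  {"dp": [-0.0163, 0.0022, 0.0196], "twist": [0.025, 0.135, 0.0015], "fingers": 0},
  {"dp": [-0.0188, 0.0027, 0.0172], "twist": [0.025, 0.135, 0.0015], "fingers": 0},
  {"dp": [-0.021, 0.003, 0.0144], "twist": [0.025, 0.135, 0.0015], "fingers": 0},
  {"dp": [-0.0227, 0.0035, 0.0114], "twist": [0.025, 0.135, 0.0015], "fingers": 0},
  {"dp": [-0.024, 0.004, 0.008], "twist": [0.025, 0.135, 0.0015], "fingers": 0},
  {"dp": [-0.025, 0.004, 0.005], "twist": [0.025, 0.135, 0.0015], "fingers": 0},
  {"dp": [-0.025, 0.004, 0.0013], "twist": [0.025, 0.135, 0.0015], "fingers": 0},
  {"dp": [-0.025, 0.004, -0.0022], "twist": [0.025, 0.135, 0.0015], "fingers": 0},
  {"dp": [-0.0247, 0.004, -0.0057], "twist": [0.025, 0.135, 0.0015], "fingers": 0},
  {"dp": [-0.0237, 0.004, -0.009], "twist": [0.025, 0.135, 0.0015], "fingers": 0},
  {"dp": [-0.022, 0.0037, -0.012], "twist": [0.025, 0.135, 0.0015], "fingers": 0},
  {"dp": [-0.0204, 0.0033, -0.0152], "twist": [0.025, 0.135, 0.0015], "fingers": 0},
  {"dp": [-0.018, 0.003, -0.018], "twist": [0.025, 0.135, 0.0015], "fingers": 0},
  {"dp": [-0.0156, 0.0025, -0.02], "twist": [0.025, 0.135, 0.0015], "fingers": 0},
  {"dp": [-0.0127, 0.002, -0.0222], "twist": [0.025, 0.135, 0.0015], "fingers": 0},
  {"dp": [-0.0096, 0.0014, -0.0237], "twist": [0.025, 0.135, 0.0015], "fingers": 0},
  {"dp": [-0.0063, 0.0008, -0.0248], "twist": [0.025, 0.135, 0.0015], "fingers": 0},
  {"dp": [-0.003, 0.0002, -0.0254], "twist": [0.025, 0.135, 0.0015], "fingers": 0},
])

```text
t: 37.2
position: [0.5234, -0.1535, 0.2041]
tcp_rot: [-1.581, -0.128, 0.114]
contact_force: [-0.3, -0.4, -1.0]
finger_gap: 0.0854
```

```bash
python3 - <<'E'
from h import *
o,p,R=st(); print(p,o['joint_positions'].round(2),o['contact_force'],R.as_matrix().round(3))
im,d=cap('wrist','w9'); W=world('wrist',d); 
print(boss(W,(.519,-.154)))
print(delta([.519,-.154,.13],goalR([0,0,-1],[1,0,0])))
E
```

```text
[ 0.52341508 -0.1535275   0.20407931] [ 0.12  0.65  0.12  1.88 -0.11  0.6   0.46] [-0.30831476 -0.36312871 -1.02963   ] [[ 0.988  0.01  -0.154]
 [ 0.154 -0.012  0.988]
 [ 0.008 -1.    -0.014]]
(np.int64(1187), array([ 0.5202, -0.1632,  0.0541]), 'stud', array([ 0.5203, -0.1633,  0.0691]))
(array([-0.00484743,  0.07441879,  0.00863094]), array([0.01843224, 0.1415351 , 0.01095312]))
```

Request:
move_arm([
  {"dp": [-0.002, 0.025, 0], "twist": [0.018, 0.07, 0.011], "fingers": 0},
  {"dp": [0, 0.025, 0], "twist": [0, 0, 0], "fingers": 0},
  {"dp": [0, 0.02, 0], "twist": [0, 0, 0], "fingers": 0},
  {"dp": [0, 0, 0], "twist": [0, 0, 0], "fingers": 0},
  {"dp": [0, 0, 0], "twist": [0, 0, 0], "fingers": 0},
  {"dp": [0, 0, 0], "twist": [0, 0, 0], "fingers": 0},
])

```text
t: 37.85
position: [0.5227, -0.1518, 0.1353]
tcp_rot: [-1.564, -0.071, 0.071]
contact_force: [0.3, -0.6, 0.4]
finger_gap: 0.0853
```

```bash
python3 - <<'E'
from h import *
o,p,R=st(); print(p,o['joint_positions'].round(2),o['qvel'].round(3),R.as_matrix().round(3))
im,d=cap('wrist','w10'); W=world('wrist',d); 
b=boss(W,(.519,-.154));print(b)
print(delta([b[1][0],b[1][1],.047],goalR([0,0,-1],[.9965,.084,0])))
E
```

```text
[ 0.52274329 -0.15184713  0.13534391] [ 0.14  0.76  0.1   1.92 -0.16  0.47  0.45] [ 0.006 -0.009 -0.006  0.    -0.007 -0.001  0.007] [[ 0.996 -0.    -0.09 ]
 [ 0.09   0.006  0.996]
 [ 0.    -1.     0.006]]
(np.int64(2062), array([ 0.5195, -0.1553,  0.0537]), 'stud', array([ 0.5195, -0.1553,  0.0687]))
(array([-0.00374137,  0.08842842, -0.00373979]), array([-0.00615433,  0.00563823,  0.00079475]))
```

Request:
move_arm([
  {"dp": [-0.0035, 0.03, -0.003], "twist": [-0.006, 0.005, 0], "fingers": 0},
  {"dp": [0, 0.03, 0], "twist": [0, 0, 0], "fingers": 0},
  {"dp": [0, 0.028, 0], "twist": [0, 0, 0], "fingers": 0},
  {"dp": [0, 0, 0], "twist": [0, 0, 0], "fingers": 0},
  {"dp": [0, 0, 0], "twist": [0, 0, 0], "fingers": 255},
  {"dp": [0, 0, 0], "twist": [0, 0, 0], "fingers": 255},
  {"dp": [0, 0, 0], "twist": [0, 0, 0], "fingers": 255},
  {"dp": [0, 0, 0], "twist": [0, 0, 0], "fingers": 255},
  {"dp": [0, 0, 0], "twist": [0, 0, 0], "fingers": 255},
  {"dp": [0, 0, 0], "twist": [0, 0, 0], "fingers": 255},
  {"dp": [0, 0, 0], "twist": [0, 0, 0], "fingers": 255},
], newtons=80)

```text
t: 39.0
position: [0.5191, -0.1546, 0.0478]
tcp_rot: [-1.568, -0.066, 0.066]
contact_force: [-1.2, 0.3, 9.3]
finger_gap: 0.0262
```

Request:
move_arm([
  {"dp": [0, -0.005, 0], "twist": [0, 0, 0], "fingers": 255},
  {"dp": [0, -0.01, 0], "twist": [0, 0, 0], "fingers": 255},
  {"dp": [0, -0.02, 0], "twist": [0, 0, 0], "fingers": 255},
  {"dp": [0, -0.03, 0], "twist": [0, 0, 0], "fingers": 255},
  {"dp": [0, -0.03, 0], "twist": [0, 0, 0], "fingers": 255},
  {"dp": [0, -0.03, 0], "twist": [0, 0, 0], "fingers": 255},
  {"dp": [-0.006, -0.005, -0.012], "twist": [0, 0, 0], "fingers": 255},
  {"dp": [-0.012, 0, -0.023], "twist": [0, 0, 0], "fingers": 255},
  {"dp": [-0.012, 0, -0.023], "twist": [0, 0, 0], "fingers": 255},
  {"dp": [-0.012, 0, -0.023], "twist": [0, 0, 0], "fingers": 255},
  {"dp": [-0.012, 0, -0.023], "twist": [0, 0, 0], "fingers": 255},
  {"dp": [-0.012, 0, -0.023], "twist": [0, 0, 0], "fingers": 255},
  {"dp": [-0.012, 0, -0.023], "twist": [0, 0, 0], "fingers": 255},
  {"dp": [-0.012, 0, -0.023], "twist": [0, 0, 0], "fingers": 255},
  {"dp": [-0.012, 0, -0.023], "twist": [0, 0, 0], "fingers": 255},
  {"dp": [-0.008, 0, -0.015], "twist": [0, 0, -0.05], "fingers": 255},
  {"dp": [0, 0, 0], "twist": [0, 0, -0.08], "fingers": 255},
  {"dp": [0, 0, 0], "twist": [0, 0, -0.087], "fingers": 255},
  {"dp": [0, 0, 0], "twist": [0, 0, 0], "fingers": 255},
  {"dp": [0, 0, 0], "twist": [0, 0, 0], "fingers": 255},
])

```text
t: 41.0
position: [0.4251, -0.3744, 0.175]
tcp_rot: [-1.551, -0.23, -0.102]
contact_force: [1.1, -0.2, -8.0]
finger_gap: 0.0264
```

```bash
python3 - <<'E'
from h import *
rep(CH,nH,upH)
E
```

```text
q [ 0.81  0.69 -0.14  1.95 -0.18  0.37  0.95] F [ 1.1 -0.2 -8. ] T [-0.05  0.61  0.01] gap 0.026390020516559885
face u,v,h 0.0132 0.0012 0.143 tilt 0.0067
align twist [-0.004  0.    -0.006] jaw vs up 1.0 -0.0
dp inplane(tool) [-0.0082  0.     -0.0012]
```

Request:
move_arm([
  {"dp": [-0.004, 0.015, -0.001], "twist": [-0.004, 0, -0.006], "fingers": 255},
  {"dp": [-0.004, 0.018, 0], "twist": [0, 0, 0], "fingers": 255},
  {"dp": [0, 0.018, 0], "twist": [0, 0, 0], "fingers": 255},
  {"dp": [0, 0.018, 0], "twist": [0, 0, 0], "fingers": 255},
  {"dp": [0, 0.012, 0], "twist": [0, 0, 0], "fingers": 255},
  {"dp": [0, 0.004, 0], "twist": [0, 0, 0], "fingers": 255},
  {"dp": [0, 0, 0], "twist": [0, 0, 0], "fingers": 255},
  {"dp": [0, 0, 0], "twist": [0, 0, 0], "fingers": 255},
  {"dp": [0, 0, 0], "twist": [0, 0, 0], "fingers": 255},
])

```text
t: 41.9
position: [0.4383, -0.3748, 0.0921]
tcp_rot: [-1.557, -0.24, -0.11]
contact_force: [0.3, -1.2, -8.7]
finger_gap: 0.0258
```

```bash
python3 - <<'E'
from h import *
rep(CH,nH,upH)
E
```

```text
q [ 0.81  0.84 -0.17  1.98 -0.18  0.18  0.97] F [ 0.3 -1.2 -8.7] T [-0.01  0.64  0.01] gap 0.025812816667516947
face u,v,h 0.0081 -0.0004 0.0593 tilt 0.0059
align twist [ 0.003 -0.     0.005] jaw vs up 1.0 0.0
dp inplane(tool) [-0.0031 -0.      0.0004]
```

Expected contact at h≈0.048.

Request:
move_arm([
  {"dp": [-0.003, 0.003, 0], "twist": [0.003, 0, 0.005], "fingers": 255},
  {"dp": [0, 0.003, 0], "twist": [0, 0, 0], "fingers": 255},
  {"dp": [0, 0.002, 0], "twist": [0, 0, 0], "fingers": 255},
  {"dp": [0, 0.001, 0], "twist": [0, 0, 0], "fingers": 255},
  {"dp": [0, 0, 0], "twist": [0, 0, 0], "fingers": 255},
  {"dp": [0, 0, 0], "twist": [0, 0, 0], "fingers": 255},
])

```text
t: 42.5
position: [0.4372, -0.3744, 0.0819]
tcp_rot: [-1.553, -0.236, -0.105]
contact_force: [-0.3, -0.1, -9.1]
finger_gap: 0.0261
```

```bash
python3 - <<'E'
from h import *
rep(CH,nH,upH)
E
```

```text
q [ 0.81  0.86 -0.17  1.98 -0.18  0.16  0.97] F [-0.3 -0.1 -9.1] T [ 0.03  0.65 -0.02] gap 0.026073741602647374
face u,v,h 0.0048 0.0001 0.0495 tilt 0.0013
align twist [-0.001  0.    -0.001] jaw vs up 1.0 0.0
dp inplane(tool) [ 0.0002 -0.     -0.0001]
```

Request:
move_arm([
  {"dp": [0, 0.0005, 0], "twist": [0, 0, 0], "fingers": 255},
  {"dp": [0, 0.0005, 0], "twist": [0, 0, 0], "fingers": 255},
  {"dp": [0, 0, 0], "twist": [0, 0, 0], "fingers": 255},
])

```text
t: 42.8
position: [0.4374, -0.3744, 0.081]
tcp_rot: [-1.553, -0.236, -0.105]
contact_force: [-0.1, 0.1, -9.0]
finger_gap: 0.0261
```

Request:
move_arm([
  {"dp": [0, 0.0005, 0], "twist": [0, 0, 0], "fingers": 255},
  {"dp": [0, 0.0003, 0], "twist": [0, 0, 0], "fingers": 255},
  {"dp": [0, 0, 0], "twist": [0, 0, 0], "fingers": 255},
])

```text
t: 43.1
position: [0.4374, -0.3744, 0.0809]
tcp_rot: [-1.553, -0.236, -0.105]
contact_force: [-3.0, 1.4, 4.2]
finger_gap: 0.0262
```

Request:
move_arm([
  {"dp": [0, 0, 0], "twist": [0, 0, 0], "fingers": 170},
  {"dp": [0, 0, 0], "twist": [0, 0, 0], "fingers": 165},
  {"dp": [0, 0, 0], "twist": [0, 0, 0], "fingers": 160},
  {"dp": [0, 0, 0], "twist": [0, 0, 0], "fingers": 155},
  {"dp": [0, 0, 0], "twist": [0, 0, 0], "fingers": 150},
  {"dp": [0, 0, 0], "twist": [0, 0, 0], "fingers": 150},
  {"dp": [0, 0, 0], "twist": [0, 0, 0], "fingers": 150},
], newtons=30)

```text
t: 43.8
position: [0.4376, -0.3744, 0.0802]
tcp_rot: [-1.553, -0.236, -0.105]
contact_force: [-0.6, 0.8, 0.3]
finger_gap: 0.0352
```

```bash
python3 - <<'E'
from h import *
rep(CH,nH,upH)
im,d=cap('scene','s10')
cv2.imwrite('pics/s10c.png',cv2.resize(im[210:360,60:260],None,fx=4,fy=4))
E
```

```text
q [ 0.81  0.86 -0.17  1.98 -0.18  0.16  0.97] F [-0.6  0.8  0.3] T [ 0.01  0.24 -0.04] gap 0.03521807527011637
face u,v,h 0.0048 0.0 0.0477 tilt 0.0011
align twist [-0.001  0.    -0.001] jaw vs up 1.0 0.0
dp inplane(tool) [ 0.0002 -0.     -0.    ]
```

View pics/s10c.png

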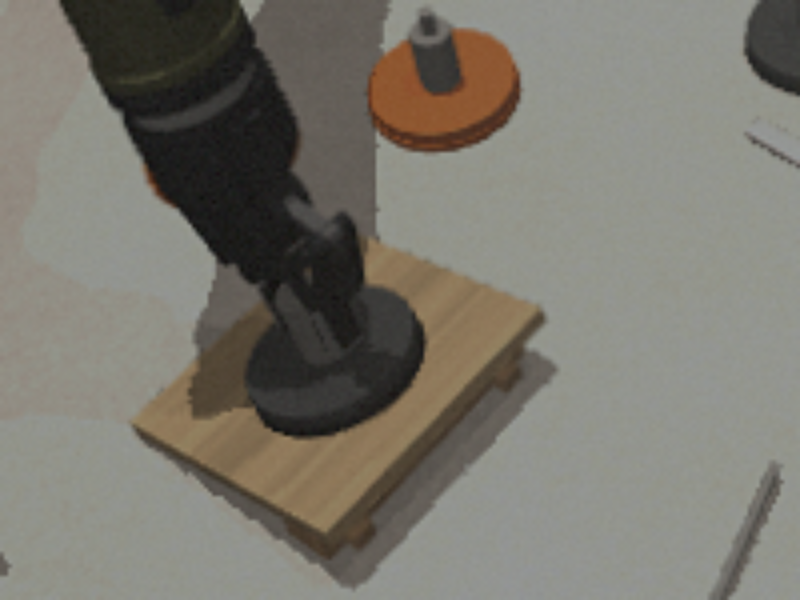

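```bash
python3 - <<'E'
from h import *
d=np.load('pics/s10.npz')['d']; W=world('scene',d)
def fl(W,C,up,y,n):
    u=(W-C)@up;v=(W-C)@y;h=(W-C)@n
    m=(np.hypot(u-.005,v)<.065)&(h>.011)&(h<.021)
    c,r=cv2.minEnclosingCircle(np.c_[u[m],v[m]].astype(np.float32)); return c,r,m.sum()
print('shallow now',fl(W,CH,upH,yH,nH))
d=np.load('pics/s9.npz')['d']; W=world('scene',d); print('steep',fl(W,CS,upS,yS,nS))
E
```

```text
shallow now ((0.006507608108222485, -0.0020841520745307207), 0.050145797431468964, np.int64(815))
steep ((0.006128828506916761, -0.0044752913527190685), 0.04975206404924393, np.int64(242))
```

Request:
move_arm([
  {"dp": [0, 0, 0], "twist": [0, 0, 0], "fingers": 140},
  {"dp": [0, 0, 0], "twist": [0, 0, 0], "fingers": 135},
  {"dp": [0, 0, 0], "twist": [0, 0, 0], "fingers": 130},
  {"dp": [0, 0, 0], "twist": [0, 0, 0], "fingers": 130},
  {"dp": [0, 0, 0], "twist": [0, 0, 0], "fingers": 130},
  {"dp": [0, 0, 0], "twist": [0, 0, 0], "fingers": 130},
])

```text
t: 44.45
position: [0.4375, -0.3744, 0.0802]
tcp_rot: [-1.553, -0.236, -0.105]
contact_force: [0.6, -0.5, -0.8]
finger_gap: 0.042
```

```bash
python3 - <<'E'
from h import *
im,d=cap('scene','s11'); W=world('scene',d)
def fl(W,C,up,y,n):
    u=(W-C)@up;v=(W-C)@y;h=(W-C)@n
    m=(np.hypot(u-.005,v)<.065)&(h>.011)&(h<.021)
    c,r=cv2.minEnclosingCircle(np.c_[u[m],v[m]].astype(np.float32)); return c,r,m.sum()
print('shallow now',fl(W,CH,upH,yH,nH))
rep(CH,nH,upH)
E
```

```text
shallow now ((0.005784711800515652, -0.0018388364696875215), 0.05019530653953552, np.int64(798))
q [ 0.81  0.86 -0.17  1.98 -0.18  0.16  0.97] F [1.1 0.3 0.4] T [-0.02  0.23  0.01] gap 0.04231214931001511
face u,v,h 0.0047 0.0001 0.0478 tilt 0.0013
align twist [-0.001  0.    -0.001] jaw vs up 1.0 0.0
dp inplane(tool) [ 0.0003 -0.     -0.0001]
```

Holding by itself. Open fully, retreat along the normal, check.

Request:
move_arm([
  {"dp": [0, 0, 0], "twist": [0, 0, 0], "fingers": 70},
  {"dp": [0, 0, 0], "twist": [0, 0, 0], "fingers": 0},
  {"dp": [0, 0, 0], "twist": [0, 0, 0], "fingers": 0},
  {"dp": [0, 0, 0], "twist": [0, 0, 0], "fingers": 0},
  {"dp": [0, 0, 0], "twist": [0, 0, 0], "fingers": 0},
  {"dp": [0, -0.015, 0], "twist": [0, 0, 0], "fingers": 0},
  {"dp": [0, -0.03, 0], "twist": [0, 0, 0], "fingers": 0},
  {"dp": [0, -0.04, 0], "twist": [0, 0, 0], "fingers": 0},
  {"dp": [0, -0.04, 0], "twist": [0, 0, 0], "fingers": 0},
  {"dp": [0, -0.03, 0], "twist": [0, 0, 0], "fingers": 0},
  {"dp": [0, 0, 0], "twist": [0, 0, 0], "fingers": 0},
  {"dp": [0, 0, 0], "twist": [0, 0, 0], "fingers": 0},
  {"dp": [0, 0, 0], "twist": [0, 0, 0], "fingers": 0},
])

```text
t: 45.8
position: [0.4038, -0.3767, 0.231]
tcp_rot: [-1.552, -0.235, -0.104]
contact_force: [0.7, -0.3, 0.2]
finger_gap: 0.0852
```

```bash
python3 - <<'E'
from h import *
im,d=cap('scene','s12'); W=world('scene',d)
def fl(W,C,up,y,n):
    u=(W-C)@up;v=(W-C)@y;h=(W-C)@n
    m=(np.hypot(u-.005,v)<.065)&(h>.011)&(h<.021)
    c,r=cv2.minEnclosingCircle(np.c_[u[m],v[m]].astype(np.float32))
    m&=np.hypot(u-c[0],v-c[1])<.045; P=W[m]; a,nn=plane(P)
    for _ in range(4): q=np.abs((P-a)@nn);a,nn=plane(P[q<.003])
    return c,r,m.sum(),'tilt',np.arccos(nn@n)
print('shallow',fl(W,CH,upH,yH,nH)); print('steep',fl(W,CS,upS,yS,nS))
print(boss(W,(.478,.01)))
o,p,R=st();print(p,o['contact_force'],o['t'])
E
```

```text
shallow ((0.006244570016860962, -0.0022541263606399298), 0.05110221728682518, np.int64(693), 'tilt', np.float64(0.007544468814487091))
steep ((0.006140478421002626, -0.003366041462868452), 0.050722796469926834, np.int64(198), 'tilt', np.float64(0.018880094180681282))
(np.int64(161), array([0.4791, 0.011 , 0.054 ]), 'stud', array([0.479 , 0.0088, 0.0685]))
[ 0.40384819 -0.37661595  0.23060626] [-0.23661064  0.42686902 -1.30030272] 45.85
```

View pics/s12.png

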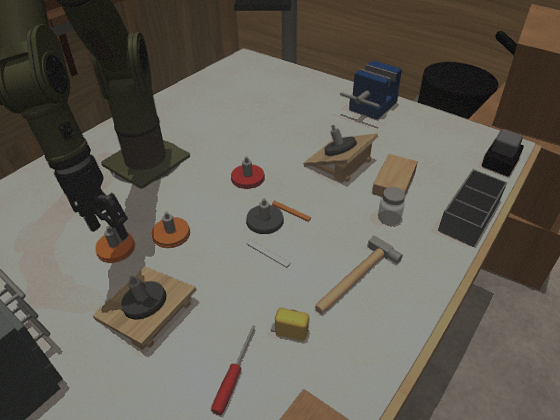

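The picture shows one foot flat on the steep ramp (about 340,146), one on the shallow ramp (143,298) and the third upright on the bench (264,216). The pencil, strip, jar, hammer and the rest are where they were, and the arm is clear.

```bash
python3 -c "
from cell import sign_off
print(sign_off())"
```

```text
the job is handed in; nothing more can be done
None
```

I dragged all three feet 55–70 mm across the bench before lifting any. Then I placed the grippiest on the steep ramp and the middling one on the shallow ramp, and left the slickest on the bench. I handed the job in at about 46 s of the 72 s; no verdict came back.

**How the feet felt** (named by where they stood, seen from the robot):

| Foot | Drag force felt | Ranking | Where it is now |
|---|---|---|---|
| Left | about 9–10 N, while I was pressing on it with about 4 N | grippiest | steep ramp |
| Right | about 3.3–5.6 N towards the robot, about 5.6 N away from it with 3–4 N pressing on it | middling | shallow ramp |
| Centre | about 2.4 N both ways | slickest | bench, upright |

**Last camera checks, arm clear of everything:**
- **Steep ramp:** the foot's axis is about 6 mm uphill and 3 mm across from the face centre, and it sits within about 0.02 rad of flat.
- **Shallow ramp:** the axis is about 6 mm uphill and 2 mm across, within about 0.01 rad of flat.
- **Staying put:** neither ramp foot had moved noticeably since I let go of it.
- **Bystanders:** none visibly moved.

**What disagreed or went less well:**
- The force readings were rough, off by about 1 N. The centre foot read above the stated slick range (0.9–1.3 N) and the right foot a little above the middling range. I went by the order, which was clear, and by both feet holding on their ramps.
- My first pass with the left foot was partly lifted by the gripper, by well under 1 mm. I discarded that reading and felt it again over a short drag.
- Near the steep ramp the wrist came close to its joint limits. I turned the gripper half round before setting that foot down.

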